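# Make up two sample kits

## Task

Make up the two sample kits from the loose stock. The blue kit box gets the purple-edged carton in its rectangular pocket and the red-capped and the blue-capped vial in its two round pockets, either way round; the grey kit box gets the navy carton in its rectangular pocket and the white-capped vial in its round one. Everything must stand upright on the floor of its pocket, let go of, and the flat green carton belongs to neither kit and stays where it is.

Things in the scene. Friction and masses are not known exactly. Their poses are not given: they have to be found in the camera images.
- purple_carton_center (a point): loose closed carton, light grey-white with purple edges and bands, standing upright, 59 mm (its x) by 37 mm (its y) by 70 mm tall, about 50 g; the point is its centre, 35 mm above its base
- navy_carton_center (a point): loose closed carton, navy-blue sides and edges with white panels on front and top, standing upright, 41 mm (its x) by 33 mm (its y) by 52 mm tall, about 35 g; the point is its centre, 26 mm above its base
- red_vial_center (a point): loose glass vial with a red cap and a white label with a red band, standing upright, 19 mm diameter, 38 mm tall, about 20 g; the point is its centre, 19 mm above its base; turns freely about z
- blue_vial_center (a point): loose glass vial with a blue cap and a white label with a green band, standing upright, 19 mm diameter, 38 mm tall, about 20 g; the point is its centre, 19 mm above its base; turns freely about z
- white_vial_center (a point): loose glass vial with a white cap and a white label with a blue band, standing upright, 19 mm diameter, 38 mm tall, about 20 g; the point is its centre, 19 mm above its base; turns freely about z
- blue_kit: open kit box: cardboard base, 110 mm (x) by 138 mm (y), blue insert with three pockets; lies on the table, fixed. Origin: centre of its underside, z up. Insert top 15 mm and rim 16.5 mm above the table; pockets 10 mm deep, floors 5 mm above the table. Rectangular pocket 75 (x) by 53 (y) mm centred at x 0, y +32 mm; two round pockets, 36 mm diameter, centred at x +26 and x -26, both y -33 mm.
- grey_kit: open kit box: cardboard base, 94 mm (x) by 124 mm (y), grey insert with two pockets; lies on the table, fixed. Origin: centre of its underside, z up. Insert top 15 mm and rim 16.5 mm above the table; pockets 10 mm deep, floors 5 mm above the table. Rectangular pocket 59 mm along x by 50 mm along y, centred at x = 0, y = +26 mm; one round pocket of 36 mm diameter centred at x = 0, y = -33 mm.
- green_carton_center (a point): loose flat carton, white with green edges, 91 by 53 by 36 mm tall, lying on its broad side; not part of a kit, stays where it is. The point is its centre, 18 mm above its base
- drawer_unit: grey steel drawer unit at the right rear, fixed, world x 0.50 to 0.75 m, y -0.37 to -0.06 m, top 152 mm above the table; tape rolls, a box cutter and a 120 mm tall bottle stand on it (tallest point 275 mm up): an obstacle, nothing to handle
Things that resemble listed ones, but are neither listed nor needed, are in the scene too. Leave any black look-alike of the part that bears blue_vial_center alone.

How it is judged:
By the outcome, as a careful person would: the job done as asked, in the order asked, and still so for the second after the job is handed in, with the robot touching nothing.
It also fails if it takes over 141 s, if anything falls off the work surface, if the arm or the gripper's body presses on something with over 40 N, if the wrist force passes 120 N, or if a joint passes its speed limit or range.

## Robot

A 6-joint arm with a two-finger parallel gripper is mounted at the origin on the work surface; the furniture and walls round the work are solid. World frame = base frame: x ahead of the robot, y to its left, z up, the work surface at z = 0. Lengths are in mm, angles in rad, forces in N, time in s.
With the tool pointing down it reaches from about 350 to 975 mm from the base axis. Payload 7.1 kg.
Tool frame: the origin (TCP) lies at the very end of the fingers, on their centre line; the grasp point (between the pads) lies 19 mm behind it (ctrl.grip_depth is the distance from the TCP to the grasp point, in mm); x points along the fingers, z is the direction in which the jaws open and shut, and the axes are right-handed (so a half turn about x gives the same grasp; the last joint's range is limited). The gripper opens to 88 mm and grips with 3 to 60 N. Pads are 20 mm wide; open, the fingers measure 115 mm over their backs; the gripper's body (75 mm by 178 mm) begins 61 mm behind the grasp point.
Start: joints at [-1.328, 0.423, 1.63, -0, 1.089, -0.019], TCP at [161.781, -603.682, 196.975] pointing down, gripper open.
Joint ranges: [-3, 3], [-0.9, 2.11], [0.09, 2.58], [-1.31, 4.45], [0.11, 2.69], [-2.54, 2.54]. Speed limits (rad/s): [2.39, 2.39, 3.01, 3.14, 3.14, 3.14].

## Interface

Orientations are given as a rotation vector (axis times angle).
In Python, from workcell import ctrl gives the robot as it stands. The module is installed in compiled form; this text tells all that it offers.
- The arm moves only by the tool send_rows, never from a script. Its argument "rows" is a list of rows, each a list of 4 numbers: the shift along the tool's x, y, z in mm, then the turn about the tool's x in rad. In form: [[x, y, z, turn], ...]. A call has 1 to 10 rows; each row shifts and turns the pose as measured when the row begins, along the tool's axes as they then stand; what a row does not reach is not made up. A row lasts 1/12 s, in which the tool goes at most 41.7 mm and 7.16 degrees, less where a joint would pass 70% of its speed; a pose out of reach is approached as far as the arm can. A call with a gripper value outside its range is refused whole. "fingers" is the opening, from 0 (shut) to 1 (fully open), set as the call begins (left out, the last holds). The fingers move at their own pace and stop on an object; the grip force is fixed at half the most. Time passes only in rows, so rows that do not move let the fingers close. It gives the time, the measured TCP pose, the force and the opening at its end, in the units of the state.
- ctrl.get_obs(): the state, without advancing time (a new reading comes with each control period).
- ctrl.get_image(name): name is "side" or "top"; returns a dict with "img" (384x512x3 uint8, red, green, blue), "depth" (384x512 float32, mm along the optical axis (not along the pixel's ray), 0 where there is no reading), "mtx" (3x3 intrinsics, pixels), "world_from_camera" (4x4, takes a point from camera to world coordinates). Camera axes: x right, y down, z forward; pixel columns grow to the right and rows downward; lengths in mm; the calibration is good to about 2 mm. A picture is of the moment at which its call begins.
- ctrl.close_job(): hands the job in, once; it reports no verdict.
The state is a dict: "t": time; "qpos": joint angles; "qvel": joint speeds; "joint_torque": joint torques, N m; "ee_pos": TCP position; "orientation": TCP orientation; "ft_force": force on the tool from outside, world axes, zero at the start; "moment": the same for the moment, N m; "width": finger opening in mm.
Only numpy, scipy, OpenCV 4.12 (cv2) and the standard library are available. Lean on these libraries where they do the work, as an engineer would, in place of code of your own. Each camera call takes 0.05 s, during which the arm holds its last target.

## Working session

There is one attempt and no reset: what is moved stays moved. The work goes in short steps, Python scripts to look and compute and a tool call to move; the robot and the scene stay as the last step left them, time stands still between calls to the robot, and variables do not carry over. Pictures are saved under pics/ and viewed, and the job is handed in when it is done.

Besides the shell and the picture viewer there is one more tool, called after "Emit:" by a JSON object that holds its "api" and its "payload". send_rows: Moves the arm, as the interface text tells. Its arguments: {"type":"object","properties":{"rows":{"type":"array"},"fingers":{"type":"number"}},"required":["rows"]}

```bash
mkdir -p pics; python3 - <<'E'
from workcell import ctrl
import cv2,pickle
o=ctrl.get_obs();print(o)
for n in("side","top"):
    d=ctrl.get_image(n);pickle.dump(d,open(n+"0.pkl","wb"))
    cv2.imwrite(f"pics/{n}0.png",cv2.resize(d["img"][:,:,::-1],(800,600),interpolation=cv2.INTER_CUBIC))
    print(d["mtx"],d["world_from_camera"])
E
```

```text
{'t': 0.0, 'qpos': array([-1.32799728e+00,  4.23814613e-01,  1.63067186e+00, -1.20747367e-05,
        1.08858022e+00, -1.89909776e-02]), 'qvel': array([0.00081513, 0.00122361, 0.00029939, 0.00012806, 0.00049652,
       0.00097353]), 'joint_torque': array([ 1.56443137e-03, -5.44622576e+01, -2.73666286e+01,  6.43655215e-02,
        2.27767322e-02, -1.30658823e-04]), 'ee_pos': array([ 161.64406088, -603.13672512,  196.22522003]), 'orientation': array([ 1.01514204,  1.32293003, -1.01362399]), 'ft_force': array([0.51381588, 0.58340697, 0.03758851]), 'moment': array([ 0.03842111,  0.04236628, -0.05503131]), 'width': 87.96961796970993}
[[429.20932981   0.         255.38037716]
 [  0.         429.20932981 190.52648755]
 [  0.           0.           1.        ]] [[ 9.71528700e-01 -1.33266165e-01  1.95888013e-01  3.22309381e+02]
 [-2.35897342e-01 -6.20920866e-01  7.47535767e-01 -8.06612553e+02]
 [ 2.20097297e-02 -7.72461914e-01 -6.34679576e-01  7.48320622e+02]
 [ 0.00000000e+00  0.00000000e+00  0.00000000e+00  1.00000000e+00]]
[[384.21157747   0.         255.99435083]
 [  0.         384.21157747 187.11720823]
 [  0.           0.           1.        ]] [[-7.89920248e-03 -9.93774676e-01  1.11128283e-01  4.09468877e+02]
 [-9.99958266e-01  7.34006922e-03 -5.43964041e-03  4.99959199e+00]
 [ 4.59008760e-03 -1.11166614e-01 -9.93791183e-01  1.01288408e+03]
 [ 0.00000000e+00  0.00000000e+00  0.00000000e+00  1.00000000e+00]]
```

View pics/top0.png

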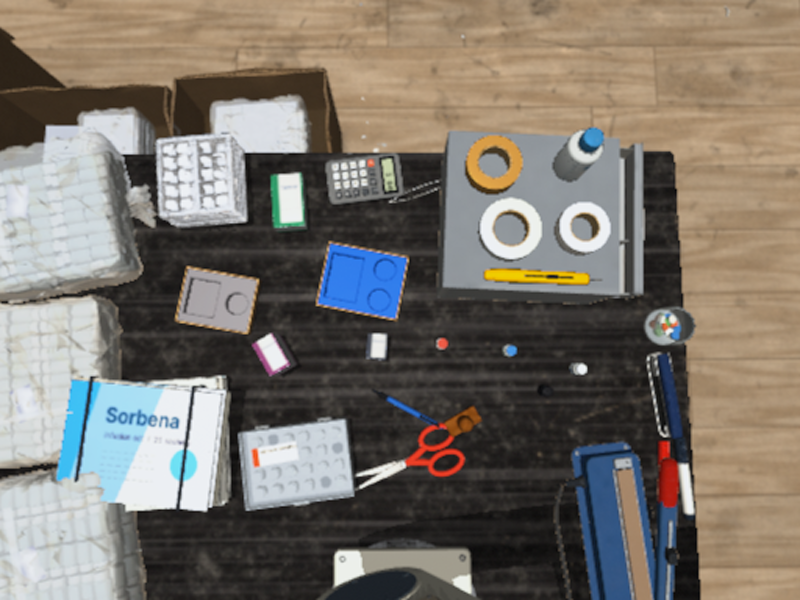

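View pics/side0.png

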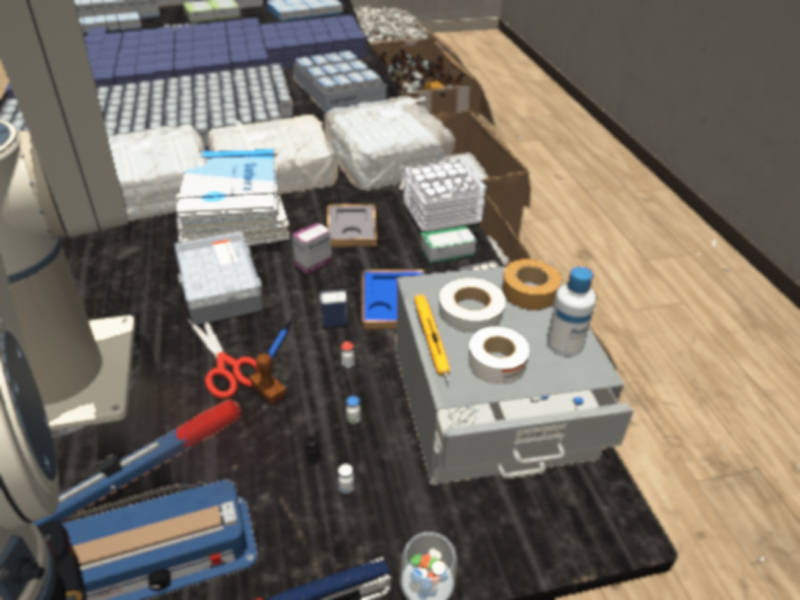

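The top view shows, in 800x600 pixels, purple (273,355), navy (377,346), red (442,343), blue (510,350), white (579,369), the black look-alike (546,390), the blue kit (362,281), the grey kit (217,299) and the green carton (288,200). Next I measure them from depth.

```bash
cat > h.py <<'E'
import numpy as np,cv2,pickle
def cloud(d):
    z=d["depth"].astype(float);v,u=np.mgrid[:z.shape[0],:z.shape[1]];K=d["mtx"]
    P=np.stack([(u-K[0,2])*z/K[0,0],(v-K[1,2])*z/K[1,1],z],-1)
    T=d["world_from_camera"];W=P@T[:3,:3].T+T[:3,3];W[z==0]=np.nan
    return W
def proj(d,p):
    T=np.linalg.inv(d["world_from_camera"]);p=np.atleast_2d(p);c=p@T[:3,:3].T+T[:3,3];q=c@d["mtx"].T
    return q[:,:2]/q[:,2:]
E
python3 - <<'E'
from h import *
for n in("top","side"):
    d=pickle.load(open(n+"0.pkl","rb"));W=cloud(d)
    if n=="top": C=dict(purple=(273,355),navy=(377,346),red=(442,343),blue=(510,350),white=(579,369),black=(546,390),green=(288,200),bkit=(362,281),gkit=(217,299))
    else: C=dict(purple=(312,247),navy=(334,308),red=(347,354),blue=(353,410),white=(346,478),black=(312,448))
    m=(W[...,2]>8)&(W[...,2]<100)
    tab=W[...,2][(abs(W[...,2])<15)];print(n,"table z",np.nanmedian(tab[abs(tab)<6]))
    for k,(u,v) in C.items():
        u/=1.5625;v/=1.5625
        hh={'purple':60,'navy':42,'red':26,'blue':26,'white':26,'black':26,'green':28,'bkit':12,'gkit':12}[k]
        p0=W[int(v),int(u)]
        r=60 if k in('purple','green') else 40 if k=='navy' else 22
        if 'kit' in k:r=95
        s=(np.hypot(W[...,0]-p0[0],W[...,1]-p0[1])<r)&(W[...,2]>hh)&(W[...,2]<hh+20)
        P=W[s]
        if len(P)<4: print(k,p0,len(P));continue
        R=cv2.minAreaRect(P[:,:2].astype(np.float32))
        print(k,len(P),"p0",p0.round(0),"mean",P.mean(0).round(1),"zmax",P[:,2].max().round(1),"rect",np.round(R[0],1),np.round(R[1],1),round(R[2],1))
E
```

```text
top table z 1.4123596604003978
purple 375 p0 [419. 201.  69.] mean [419.  203.2  70.8] zmax 76.9 rect [419.1 203.9] [58.5 36.7] 31.1
navy 209 p0 [432.  38.  55.] mean [430.3  39.4  53.5] zmax 60.2 rect [430.4  39.8] [31.4 40.4] 85.3
red 37 p0 [437. -65.  42.] mean [435.  -65.6  38.3] zmax 44.4 rect [434.4 -65.7] [14.6 14.9] 89.3
blue 41 p0 [ 423. -177.   38.] mean [ 422.3 -176.5   37.1] zmax 43.3 rect [ 421.8 -177.1] [14.9 16.1] 61.1
white 47 p0 [ 392. -287.   39.] mean [ 392.  -288.4   36.9] zmax 43.4 rect [ 392.3 -289.2] [15.3 14.8] 0.9
black 41 p0 [ 360. -232.   39.] mean [ 356.8 -233.2   37.2] zmax 42.6 rect [ 357.4 -234.7] [15.3 15.1] 88.9
green 712 p0 [674. 185.  38.] mean [672.9 187.   37. ] zmax 42.5 rect [674.  187.9] [91.5 53.4] 3.9
bkit 1345 p0 [543.  65.  15.] mean [539.3  58.4  16.6] zmax 23.3 rect [540.8  64.4] [138.  110.3] 78.8
gkit 1143 p0 [514. 310.   4.] mean [509.1 301.1  16.4] zmax 21.4 rect [510.3 306.1] [125.2  93.9] 79.6
side table z 0.7983393664111418
purple 227 p0 [416. 181.  55.] mean [419.1 199.4  69.3] zmax 74.5 rect [419.7 202.2] [60.5 42.4] 29.1
navy 179 p0 [429.  24.  41.] mean [430.7  36.2  51.5] zmax 56.1 rect [431.4  39.1] [34.4 40.5] 83.4
red 49 p0 [435. -69.  26.] mean [435.7 -67.7  36.3] zmax 42.6 rect [436.  -65.8] [16.8 14.6] 79.5
blue 63 p0 [ 421. -184.   27.] mean [ 423.7 -179.7   35.3] zmax 42.0 rect [ 423.4 -178.2] [18.  15.7] 79.4
white 74 p0 [ 392. -297.   33.] mean [ 392.7 -291.3   35.8] zmax 41.7 rect [ 392.4 -290. ] [15.5 15.9] 31.5
black 70 p0 [ 356. -240.   33.] mean [ 357.9 -236.1   35.3] zmax 42.6 rect [ 358.2 -234.9] [17.5 15.1] 77.2
```

```bash
python3 - <<'E'
from h import *
d=pickle.load(open("top0.pkl","rb"))
i=d["img"][140:270,100:260,::-1];cv2.imwrite("pics/c1.png",cv2.resize(i,(800,650))[:600])
i=d["img"][195:270,220:400,::-1];cv2.imwrite("pics/c2.png",cv2.resize(i,(800,333)))
E
```

```text
(no output)
```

View pics/c1.png

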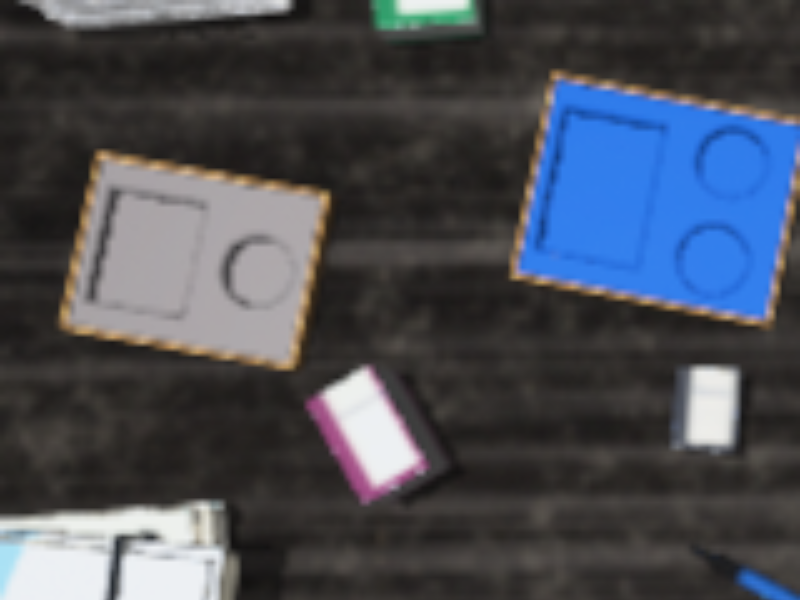

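View pics/c2.png

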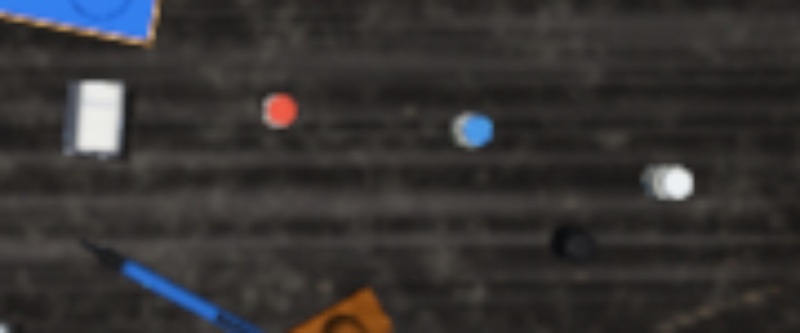

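```bash
cat >> h.py <<'E'
from scipy.spatial.transform import Rotation as Rot
def go(x,y,z,jaw=None):
    """world target TCP, jaw angle deg (mod 180) -> tool-frame delta, turn"""
    from workcell import ctrl
    o=ctrl.get_obs();R=Rot.from_rotvec(o["orientation"]).as_matrix()
    d=R.T@(np.array([x,y,z])-o["ee_pos"])
    a=np.degrees(np.arctan2(R[1,2],R[0,2]))
    t=0
    if jaw is not None: 
        w=(jaw-a+90)%180-90; t=-np.radians(w)   # tool x down: world yaw + = turn -
    print("t",round(o["t"],2),"pos",o["ee_pos"].round(1),"jaw",round(a,1),"tilt",R[:,0].round(3),"q",o["qpos"].round(2),"w",round(o["width"],1),"F",o["ft_force"].round(1))
    print("delta tool",d.round(1),"turn",round(t,3), "or", round(t+np.pi*(-1 if t>0 else 1),3))
E
python3 - <<'E'
from h import *
go(420,-250,200,120.5)
for n in("top","side"):
    W=cloud(pickle.load(open(n+"0.pkl","rb")))
    print(n)
    for X in range(640,200,-20):
        print(X,[int(np.nanmax(np.r_[W[(abs(W[...,0]-X)<10)&(abs(W[...,1]-Y)<10)][:,2],-9])) for Y in range(480,80,-20)])
E
```

```text
t 0.1 pos [ 161.7 -603.2  196.3] jaw -75.0 tilt [-0.     0.001 -1.   ] q [-1.33  0.42  1.63  0.    1.09 -0.02] w 87.8 F [ 0.5  0.2 -0.5]
delta tool [  -3.3  340.9 -274.3] turn -0.271 or 2.871
top
640 [109, 107, 91, 22, 4, 89, 89, 87, 88, 88, 88, 89, 4, 38, 40, 40, 42, 4, 5, 6]
620 [110, 105, 98, 4, 5, 4, 4, 5, 5, 6, 5, 5, 5, 4, 39, 38, 22, 5, 4, 5]
600 [111, 106, 102, 5, 4, 4, 4, 4, 6, 5, 4, 6, 5, 4, 5, 5, 6, 5, 21, 21]
580 [110, 107, 105, 5, 4, 4, 5, 4, 5, 4, 7, 4, 7, 6, 5, 5, 5, 4, 20, 19]
560 [108, 109, 103, 4, 6, 5, 20, 19, 20, 20, 20, 7, 5, 5, 5, 7, 5, 16, 20, 9]
540 [100, 97, 82, 4, 5, 4, 20, 17, 20, 20, 20, 20, 20, 5, 6, 5, 4, 21, 19, 9]
520 [82, 5, 4, 4, 6, 5, 19, 11, 10, 20, 20, 20, 20, 4, 5, 5, 5, 23, 20, 14]
500 [85, 64, 5, 6, 5, 17, 20, 10, 9, 20, 15, 18, 20, 9, 4, 4, 4, 19, 21, 20]
480 [86, 58, 6, 3, 5, 19, 20, 20, 19, 21, 20, 20, 18, 4, 5, 4, 4, 4, 6, 6]
460 [88, 74, 6, 6, 5, 4, 5, 20, 20, 20, 20, 19, 4, 5, 72, 4, 4, 6, 5, 5]
440 [89, 82, 4, 4, 4, 4, 4, 5, 5, 5, 5, 5, 72, 74, 76, 7, 5, 5, 4, 5]
420 [89, 82, 5, 5, 4, 5, 6, 4, 4, 5, 4, 6, 4, 74, 76, 73, 5, 5, 4, 6]
400 [8
[... 1834 characters left out ...]
4, 49, 36, 5, 4, 4, 72, 5, 4, 3, 4, 4]
360 [96, 97, 97, 95, 97, 96, 95, 96, 96, 96, 96, 60, 4, 4, 3, 4, 4, 3, 4, 3]
340 [97, 95, 96, 95, 97, 95, 96, 97, 97, 94, 95, 87, 4, 2, 5, 4, 4, 3, 5, 5]
320 [97, 95, 95, 95, 95, 95, 96, 95, 96, 96, 95, 87, 4, 3, 4, 4, 2, 56, 57, 56]
300 [97, 96, 94, 95, 98, 96, 95, 95, 96, 95, 95, 58, 57, 58, 57, 57, 58, 57, 59, 57]
280 [96, 96, 94, 95, 95, 96, 96, 95, 96, 94, 94, 56, 57, 57, 58, 59, 57, 58, 58, 57]
260 [97, 95, 96, 96, 95, 94, 95, 95, 96, 96, 95, 54, 57, 59, 59, 58, 58, 60, 57, 57]
240 [97, 98, 95, 95, 95, 95, 94, 95, 97, 95, 94, 53, 58, 58, 58, 59, 57, 57, 57, 56]
220 [101, 103, 100, 96, 95, 96, 98, 96, 96, 96, 93, 52, 57, 57, 58, 56, 57, 57, 58, 57]
```

Emit:
{"api": "send_rows", "payload": {"rows": [[0,31,-25,-0.027],[0,31,-25,-0.027],[0,31,-25,-0.027],[0,31,-25,-0.027],[0,31,-25,-0.027],[0,31,-25,-0.027],[0,31,-25,-0.027],[0,31,-25,-0.027],[0,31,-25,-0.027],[0,31,-25,-0.027]], "fingers": 0.8}}

```text
t: 0.93
ee_pos: [361.0, -263.5, 195.0]
orientation: [0.782, 1.393, -0.82]
ft_force: [1.0, -0.6, 0.8]
width: 70.1
```

```bash
python3 -c "
from h import *
go(419.4,203,150,120.5)"
```

```text
t 0.93 pos [ 361.  -263.5  195. ] jaw -59.1 tilt [ 0.009 -0.033 -0.999] q [-0.64  0.15  2.03 -0.03  0.94  0.41] w 70.1 F [ 1.  -0.6  0.8]
delta tool [  30.4  289.8 -371.7] turn 0.007 or -3.135
```

Emit:
{"api": "send_rows", "payload": {"rows": [[0,0,0,0],[0,0,0,0],[0,26,-30,0],[0,26,-30,0],[0,26,-30,0],[0,26,-30,0],[0,26,-30,0],[0,26,-30,0],[0,0,0,0],[0,0,0,0]]}}

```text
t: 1.77
ee_pos: [405.9, -19.5, 187.6]
orientation: [0.783, 1.389, -0.821]
ft_force: [-0.9, -0.7, 0.2]
width: 70.6
```

```bash
python3 -c "
from h import *
go(419.4,203,150,120.5)"
```

```text
t 1.77 pos [405.9 -19.5 187.6] jaw -59.2 tilt [ 0.012 -0.033 -0.999] q [-0.05  0.1   2.1  -0.04  0.92  1.01] w 70.6 F [-0.9 -0.7  0.2]
delta tool [  30.3  125.7 -185.5] turn 0.005 or -3.137
```

Emit:
{"api": "send_rows", "payload": {"rows": [[3,14,-20,0],[3,14,-20,0],[3,14,-20,0],[3,14,-20,0],[3,14,-20,0],[3,14,-20,0],[3,14,-20,0],[3,14,-20,0],[3,14,-20,0],[0,0,0,0]]}}

```text
t: 2.6
ee_pos: [432.5, 189.1, 151.3]
orientation: [0.804, 1.378, -0.846]
ft_force: [0.2, -1.0, 0.3]
width: 70.6
```

```bash
python3 -c "
from h import *
go(419.4,203,100,120.5)"
```

```text
t 2.6 pos [432.5 189.1 151.3] jaw -61.0 tilt [ 0.012 -0.037 -0.999] q [ 0.41  0.27  1.99 -0.05  0.88  1.51] w 70.6 F [ 0.2 -1.   0.3]
delta tool [ 50.6  -4.3 -20.4] turn -0.026 or 3.116
```

Emit:
{"api": "send_rows", "payload": {"rows": [[0,-18,34,0],[0,-18,34,0],[0,-18,34,0],[0,-18,34,0],[0,0,0,0],[0,0,0,0]]}}

```text
t: 3.1
ee_pos: [437.7, 19.1, 156.5]
orientation: [0.809, 1.375, -0.854]
ft_force: [-0.6, -0.4, -0.0]
width: 70.3
```

```bash
python3 -c "
from h import *
go(419.4,203,130,120.5)"
```

```text
t 3.1 pos [437.7  19.1 156.5] jaw -61.4 tilt [ 0.011 -0.039 -0.999] q [ 0.05  0.21  2.07 -0.05  0.86  1.15] w 70.3 F [-0.6 -0.4 -0. ]
delta tool [  19.1   72.  -171.2] turn -0.034 or 3.108
```

Emit:
{"api": "send_rows", "payload": {"rows": [[0,0,0,0.1],[0,0,0,0.1],[0,0,0,0.1],[0,0,0,0],[0,0,0,0]]}}

```text
t: 3.52
ee_pos: [437.2, 13.3, 156.3]
orientation: [1.052, 1.255, -1.092]
ft_force: [0.2, -0.5, -0.5]
width: 70.4
```

```bash
python3 -c "
from h import *
go(419.4,203,130,120.5)"
```

```text
t 3.52 pos [437.2  13.3 156.3] jaw -79.8 tilt [ 0.009 -0.039 -0.999] q [ 0.03  0.2   2.07 -0.05  0.86  1.46] w 70.4 F [ 0.2 -0.5 -0.5]
delta tool [  18.7   15.9 -190.7] turn -0.355 or 2.787
```

Emit:
{"api": "send_rows", "payload": {"rows": [[0,-6,34,0.03],[0,-6,34,0.03],[0,-6,34,0.03],[0,-6,34,0.03],[0,-6,34,0.03],[0,0,0,0]]}}

```text
t: 4.02
ee_pos: [429.9, -163.8, 163.6]
orientation: [1.148, 1.195, -1.183]
ft_force: [-0.4, -0.6, -0.4]
width: 70.5
```

```bash
python3 -c "
from h import *
go(419.4,203,130,120.5)"
```

```text
t 4.02 pos [ 429.9 -163.8  163.6] jaw -87.1 tilt [ 0.011 -0.04  -0.999] q [-0.37  0.22  2.03 -0.04  0.87  1.18] w 70.5 F [-0.4 -0.6 -0.4]
delta tool [  18.7    7.7 -367.9] turn -0.482 or 2.659
```

Emit:
{"api": "send_rows", "payload": {"rows": [[2,0,-35,0],[2,0,-35,0],[2,0,-35,0],[2,0,-35,0],[2,0,-35,0],[2,0,-35,0],[2,0,-35,0],[2,0,-35,0],[2,0,-35,0],[0,0,0,0]]}}

```text
t: 4.85
ee_pos: [413.2, 160.3, 132.1]
orientation: [1.135, 1.2, -1.166]
ft_force: [0.1, -1.5, -0.5]
width: 70.2
```

Emit:
{"api": "send_rows", "payload": {"rows": [[0,0,0,-0.1],[0,0,0,-0.1],[0,0,0,-0.1],[0,0,0,-0.1],[0,0,0,-0.08],[0,0,0,0]]}}

```text
t: 5.35
ee_pos: [410.4, 164.6, 131.1]
orientation: [0.728, 1.402, -0.777]
ft_force: [0.8, -1.1, 0.6]
width: 70.2
```

```bash
python3 -c "
from h import *
go(419.4,203,100,120.5)"
```

```text
t 5.35 pos [410.4 164.6 131.1] jaw -55.5 tilt [ 0.014 -0.042 -0.999] q [ 0.39  0.26  2.07 -0.06  0.81  1.4 ] w 70.2 F [ 0.8 -1.1  0.6]
delta tool [ 29.6  29.5 -27.9] turn 0.069 or -3.072
```

Emit:
{"api": "send_rows", "payload": {"rows": [[0,15,-14,0.035],[0,15,-14,0.035],[0,0,0,0],[0,0,0,0]]}}

```text
t: 5.68
ee_pos: [419.2, 204.7, 129.3]
orientation: [0.784, 1.38, -0.834]
ft_force: [0.1, -0.6, -0.1]
width: 70.2
```

```bash
python3 -c "
from h import *
go(419.4,203,30,120.5)"
```

```text
t 5.68 pos [419.2 204.7 129.3] jaw -59.8 tilt [ 0.013 -0.043 -0.999] q [ 0.46  0.3   2.02 -0.06  0.83  1.54] w 70.2 F [ 0.1 -0.6 -0.1]
delta tool [99.3  0.3 -2.8] turn -0.005 or 3.136
```

Emit:
{"api": "send_rows", "payload": {"rows": [[17,0,-1,0],[17,0,-1,0],[17,0,-1,0],[17,0,0,0],[17,0,0,0],[13,0,0,0],[0,0,0,0],[0,0,0,0]]}}

```text
t: 6.35
ee_pos: [417.3, 198.0, 28.8]
orientation: [0.782, 1.381, -0.833]
ft_force: [0.8, 0.3, 0.8]
width: 70.2
```

```bash
python3 - <<'E'
from h import *
go(419.4,203,30,120.5)
from workcell import ctrl
d=ctrl.get_image("side");cv2.imwrite("pics/s1.png",cv2.resize(d["img"][90:250,120:330,::-1],(788,600)))
E
```

```text
t 6.35 pos [417.3 198.   28.8] jaw -59.7 tilt [ 0.013 -0.044 -0.999] q [ 0.45  0.48  2.07 -0.08  0.59  1.56] w 70.2 F [0.8 0.3 0.8]
delta tool [-1.4  4.3 -3.3] turn -0.003 or 3.139
```

View pics/s1.png

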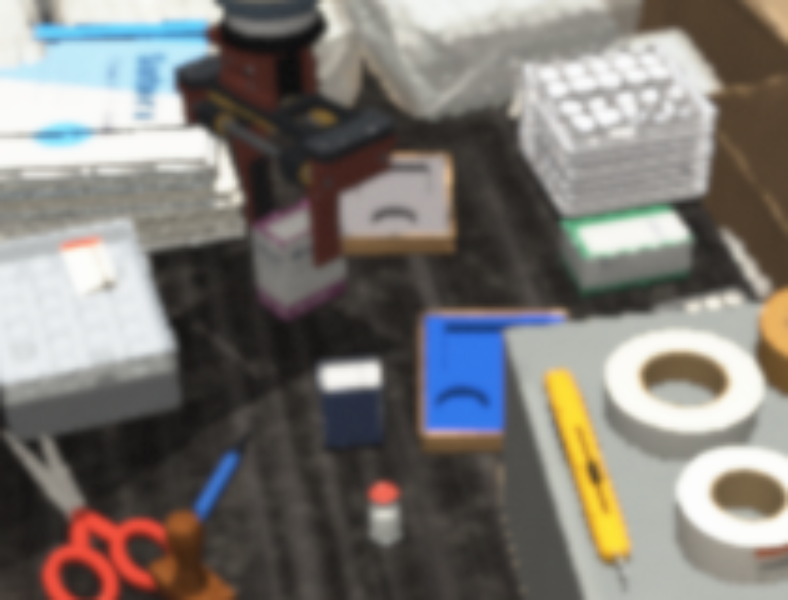

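The fingers straddle the purple carton (about 300,255 in the crop). I correct the sideways offset, then close.

Emit:
{"api": "send_rows", "payload": {"rows": [[-1,4,-3,0],[0,0,0,0]]}}

```text
t: 6.57
ee_pos: [419.9, 202.7, 31.2]
orientation: [0.783, 1.379, -0.832]
ft_force: [1.0, 0.1, 0.4]
width: 69.9
```

Emit:
{"api": "send_rows", "payload": {"rows": [[0,0,0,0],[0,0,0,0],[0,0,0,0],[0,0,0,0],[0,0,0,0],[0,0,0,0]], "fingers": 0.2}}

```text
t: 7.07
ee_pos: [421.9, 204.1, 34.0]
orientation: [0.786, 1.377, -0.827]
ft_force: [-0.3, 0.3, -0.6]
width: 36.7
```

```bash
python3 -c "
from h import *
go(547,95.8,110,78.8)"
```

```text
t 7.07 pos [421.9 204.1  34. ] jaw -59.6 tilt [ 0.019 -0.041 -0.999] q [ 0.46  0.48  2.06 -0.08  0.6   1.56] w 36.7 F [-0.3  0.3 -0.6]
delta tool [-69.1  53.  159.9] turn 0.725 or -2.416
```

Emit:
{"api": "send_rows", "payload": {"rows": [[0,0,0,0],[-12,0,0,0],[-16,0,0,0],[-16,0,0,0],[-16,0,0,0],[-10,0,0,0],[0,0,0,0]]}}

```text
t: 7.65
ee_pos: [418.4, 206.0, 104.9]
orientation: [0.782, 1.38, -0.831]
ft_force: [0.5, 0.6, -0.5]
width: 36.7
```

Emit:
{"api": "send_rows", "payload": {"rows": [[0,7,24,0],[0,7,24,0],[0,7,24,0],[0,7,24,0],[0,7,24,0],[0,7,24,0],[0,0,0,0]]}}

```text
t: 8.23
ee_pos: [529.7, 99.1, 107.4]
orientation: [0.777, 1.383, -0.829]
ft_force: [0.4, 0.2, -0.1]
width: 36.6
```

Emit:
{"api": "send_rows", "payload": {"rows": [[0,0,0,0.09],[0,0,0,0.09],[0,0,0,0.09],[0,0,0,0.09],[0,0,0,0.09],[0,0,0,0.09],[0,0,0,0.09],[0,0,0,0.05],[0,0,0,0]]}}

```text
t: 8.98
ee_pos: [522.7, 98.2, 98.4]
orientation: [1.308, 1.082, -1.362]
ft_force: [0.2, 0.5, -1.1]
width: 36.5
```

```bash
python3 -c "
from h import *
go(547,95.8,110,78.8)"
```

```text
t 8.98 pos [522.7  98.2  98.4] jaw -100.5 tilt [-0.002 -0.046 -0.999] q [ 0.19  0.43  1.9  -0.06  0.82  1.99] w 36.5 F [ 0.2  0.5 -1.1]
delta tool [-11.5  24.4  -1.6] turn 0.012 or -3.129
```

Emit:
{"api": "send_rows", "payload": {"rows": [[0,12,-1,0.012],[0,11,0,0],[0,0,0,0],[0,0,0,0],[0,0,0,0]]}}

```text
t: 9.4
ee_pos: [547.0, 95.0, 96.6]
orientation: [1.312, 1.079, -1.369]
ft_force: [0.7, -0.8, -1.3]
width: 36.9
```

```bash
python3 - <<'E'
from h import *
go(547,95.8,60,78.8)
from workcell import ctrl
for n in("side","top"):
    d=ctrl.get_image(n);W=cloud(d);pickle.dump(d,open(n+"1.pkl","wb"))
    cv2.imwrite(f"pics/{n}2.png",cv2.resize(d["img"][90:250,120:330,::-1],(788,600)))
E
```

```text
t 9.4 pos [547.   95.   96.6] jaw -100.9 tilt [-0.004 -0.046 -0.999] q [ 0.18  0.47  1.84 -0.06  0.85  1.98] w 36.9 F [ 0.7 -0.8 -1.3]
delta tool [36.5 -0.3 -2.5] turn 0.006 or -3.136
```

View pics/side2.png

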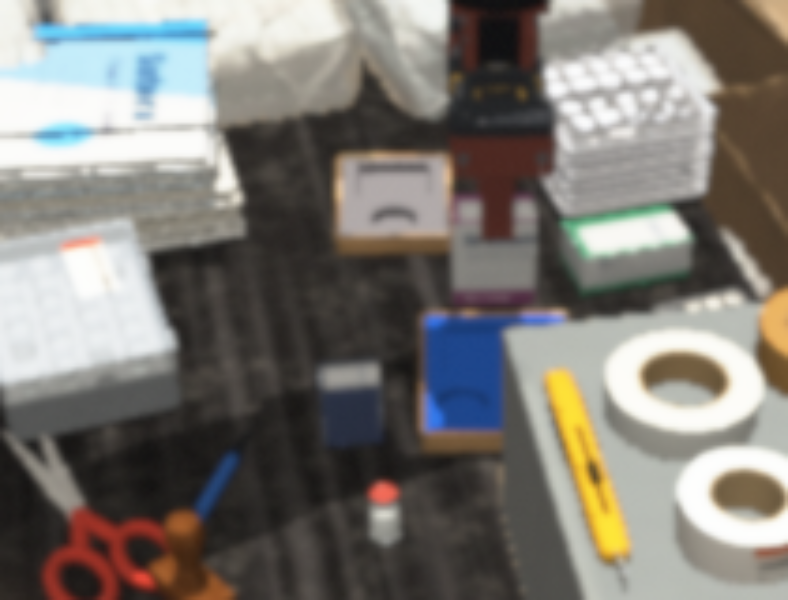

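View pics/top2.png

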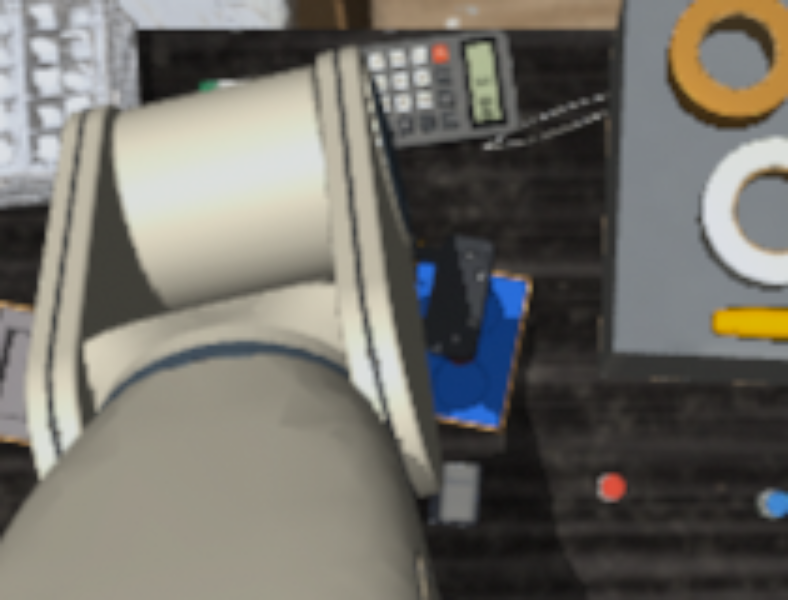

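Emit:
{"api": "send_rows", "payload": {"rows": [[10,0,-1,0],[12,0,-1,0],[12,0,-1,0],[12,0,0,0],[5,0,0,0],[0,0,0,0]]}}

```text
t: 10.0
ee_pos: [545.4, 95.8, 40.2]
orientation: [1.311, 1.08, -1.369]
ft_force: [-1.0, -0.1, -0.5]
width: 36.4
```

```bash
python3 -c "
from h import *
go(547,95.8,38,78.8)"
```

```text
t 10.0 pos [545.4  95.8  40.2] jaw -100.8 tilt [-0.005 -0.046 -0.999] q [ 0.18  0.56  1.87 -0.07  0.73  1.99] w 36.4 F [-1.  -0.1 -0.5]
delta tool [ 2.2  1.6 -0.5] turn 0.006 or -3.135
```

Emit:
{"api": "send_rows", "payload": {"rows": [[1,1,0,0],[1,0,0,0],[1,0,0,0],[0,0,0,0]]}}

```text
t: 10.33
ee_pos: [546.2, 95.5, 39.6]
orientation: [1.31, 1.08, -1.37]
ft_force: [-0.2, 0.1, -0.8]
width: 36.9
```

Emit:
{"api": "send_rows", "payload": {"rows": [[3,0,0,0],[3,0,0,0],[0,0,0,0]]}}

```text
t: 10.58
ee_pos: [548.4, 94.6, 39.5]
orientation: [1.311, 1.077, -1.367]
ft_force: [-1.0, 0.9, -0.8]
width: 36.6
```

Emit:
{"api": "send_rows", "payload": {"rows": [[4,0,0,0],[4,0,0,0]]}}

```text
t: 10.75
ee_pos: [551.0, 93.7, 36.6]
orientation: [1.313, 1.073, -1.363]
ft_force: [-11.9, -1.2, 44.1]
width: 36.6
```

Emit:
{"api": "send_rows", "payload": {"rows": [[-1,-2,0,0],[0,0,0,0]]}}

```text
t: 10.92
ee_pos: [550.4, 94.0, 39.2]
orientation: [1.315, 1.071, -1.36]
ft_force: [0.1, 0.8, -1.4]
width: 37.0
```

Emit:
{"api": "send_rows", "payload": {"rows": [[0,0,0,0],[0,0,0,0],[0,0,0,0],[0,0,0,0]], "fingers": 0.65}}

```text
t: 11.25
ee_pos: [550.7, 94.1, 38.0]
orientation: [1.315, 1.071, -1.36]
ft_force: [0.1, -0.3, -0.4]
width: 56.6
```

Emit:
{"api": "send_rows", "payload": {"rows": [[-14,0,0,0],[-18,0,0,0],[-18,0,0,0],[-18,0,0,0],[-18,0,0,0],[0,0,0,0]]}}

```text
t: 11.75
ee_pos: [548.0, 98.1, 123.0]
orientation: [1.31, 1.076, -1.366]
ft_force: [1.1, 0.1, -0.1]
width: 56.9
```

```bash
python3 -c "
from h import *
go(435.2,-65.7,100,90)"
```

```text
t 11.75 pos [548.   98.1 123. ] jaw -100.8 tilt [-0.002 -0.049 -0.999] q [ 0.18  0.43  1.83 -0.06  0.9   1.98] w 56.9 F [ 1.1  0.1 -0.1]
delta tool [ 31.2 -80.4 180.7] turn -0.188 or 2.954
```

Emit:
{"api": "send_rows", "payload": {"rows": [[-1,-13,30,0],[-1,-13,30,0],[-1,-13,30,0],[-1,-13,30,0],[-1,-13,30,0],[-1,-13,28,0],[0,0,0,0],[0,0,0,0]]}}

```text
t: 12.42
ee_pos: [432.9, -66.0, 131.6]
orientation: [1.307, 1.08, -1.364]
ft_force: [0.8, 0.7, -0.1]
width: 57.3
```

```bash
python3 - <<'E'
from h import *
go(435.2,-65.7,60,78.8)
from workcell import ctrl
d=ctrl.get_image("side");cv2.imwrite("pics/s3.png",cv2.resize(d["img"][90:250,120:330,::-1],(788,600)))
E
```

```text
t 12.42 pos [432.9 -66.  131.6] jaw -100.5 tilt [-0.003 -0.048 -0.999] q [-0.14  0.25  2.08 -0.07  0.8   1.66] w 57.3 F [ 0.8  0.7 -0.1]
delta tool [71.5  1.8 -4.1] turn 0.011 or -3.13
```

View pics/s3.png

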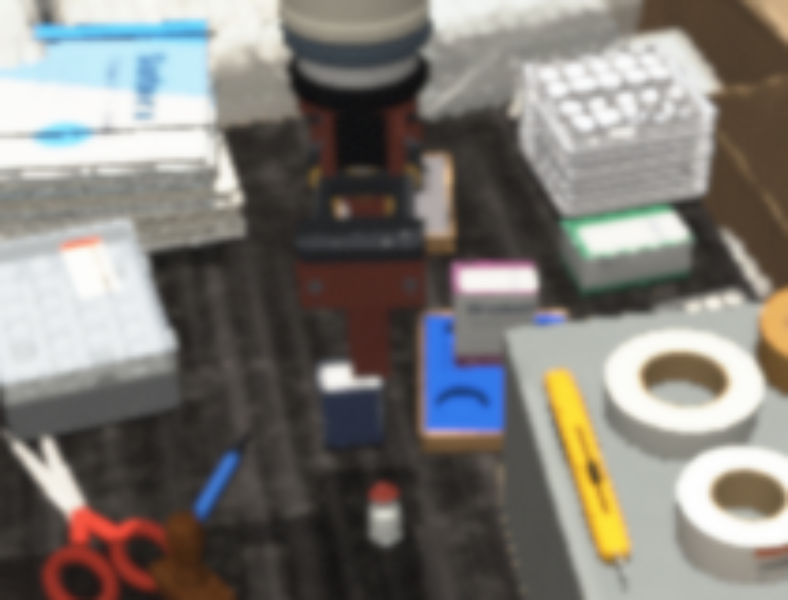

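The purple carton stands upright in the blue kit's pocket (495,310 in the crop). Next I lower onto the red vial.

Emit:
{"api": "send_rows", "payload": {"rows": [[14,0,-1,0],[14,1,-1,0],[14,1,-1,0],[14,0,-1,0],[12,0,0,0],[0,0,0,0]]}}

```text
t: 12.97
ee_pos: [441.1, -61.2, 59.1]
orientation: [1.305, 1.081, -1.357]
ft_force: [-0.3, 1.0, -1.2]
width: 56.8
```

```bash
python3 -c "
from h import *
go(435.2,-65.7,16,78.8)"
```

```text
t 12.97 pos [441.1 -61.2  59.1] jaw -100.2 tilt [ 0.001 -0.047 -0.999] q [-0.13  0.4   2.11 -0.08  0.63  1.68] w 56.8 F [-0.3  1.  -1.2]
delta tool [43.2 -5.4  3.5] turn 0.017 or -3.124
```

Emit:
{"api": "send_rows", "payload": {"rows": [[10,-4,2,0],[12,-3,1,0],[12,0,0,0],[8,0,0,0],[0,0,0,0]]}}

```text
t: 13.38
ee_pos: [437.6, -61.5, 15.2]
orientation: [1.302, 1.083, -1.351]
ft_force: [-0.4, -0.3, 0.5]
width: 56.9
```

```bash
python3 -c "
from h import *
go(435.2,-65.7,16,78.8)"
```

```text
t 13.38 pos [437.6 -61.5  15.2] jaw -99.9 tilt [ 0.003 -0.047 -0.999] q [-0.13  0.49  2.13 -0.09  0.51  1.69] w 56.9 F [-0.4 -0.3  0.5]
delta tool [-0.6 -1.7  4.6] turn 0.023 or -3.119
```

Emit:
{"api": "send_rows", "payload": {"rows": [[-1,-2,5,0],[0,0,0,0]]}}

```text
t: 13.55
ee_pos: [435.3, -65.6, 16.6]
orientation: [1.301, 1.084, -1.35]
ft_force: [-0.1, -0.6, -0.5]
width: 57.6
```

```bash
python3 -c "
from h import *
go(435.2,-65.7,16,78.8)"
```

```text
t 13.55 pos [435.3 -65.6  16.6] jaw -99.8 tilt [ 0.002 -0.047 -0.999] q [-0.14  0.49  2.13 -0.09  0.52  1.68] w 57.6 F [-0.1 -0.6 -0.5]
delta tool [ 0.6 -0.1  0.1] turn 0.025 or -3.117
```

Emit:
{"api": "send_rows", "payload": {"rows": [[0,0,0,0],[0,0,0,0],[0,0,0,0],[0,0,0,0],[0,0,0,0],[0,0,0,0],[0,0,0,0]], "fingers": 0.05}}

```text
t: 14.13
ee_pos: [437.5, -66.1, 19.3]
orientation: [1.304, 1.08, -1.347]
ft_force: [0.8, 0.3, 0.0]
width: 14.0
```

Emit:
{"api": "send_rows", "payload": {"rows": [[-10,0,0,0],[-14,0,0,0],[-14,0,0,0],[-14,0,0,0],[-12,0,0,0],[0,0,0,0]]}}

```text
t: 14.63
ee_pos: [435.8, -62.5, 87.7]
orientation: [1.303, 1.082, -1.349]
ft_force: [1.0, -0.1, 0.5]
width: 4.5
```

```bash
python3 -c "
from h import *
go(559.9,27,80,78.8)"
```

```text
t 14.63 pos [435.8 -62.5  87.7] jaw -99.8 tilt [ 0.004 -0.047 -0.999] q [-0.13  0.33  2.11 -0.07  0.69  1.66] w 4.5 F [ 1.  -0.1  0.5]
delta tool [   4.   106.9 -109.6] turn 0.024 or -3.118
```

```bash
python3 - <<'E'
from h import *
from workcell import ctrl
d=ctrl.get_image("side");cv2.imwrite("pics/s4.png",cv2.resize(d["img"][120:280,150:360,::-1],(788,600)))
E
```

```text
(no output)
```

View pics/s4.png

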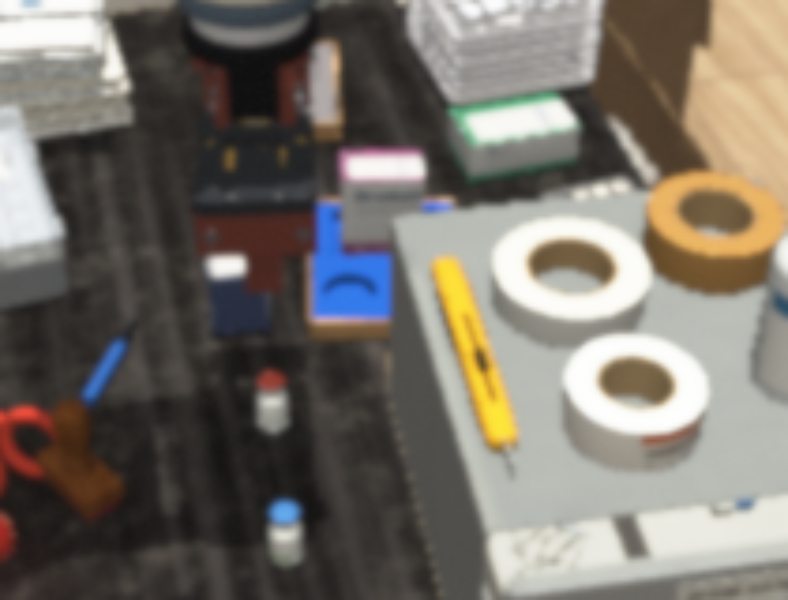

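```bash
python3 - <<'E'
from h import *
from workcell import ctrl
d=ctrl.get_image("side");W=cloud(d)
for z0,z1 in((4,12),(12,20),(20,26),(26,31),(31,36),(36,45)):
    s=(np.hypot(W[...,0]-436,W[...,1]+66)<40)&(W[...,2]>z0)&(W[...,2]<z1)
    P=W[s]
    if len(P): print(z0,len(P),P.mean(0).round(1),P.min(0).round(1),P.max(0).round(1))
E
```

```text
4 25 [437.1 -71.7   7.1] [419.4 -97.9   4. ] [464.2 -42.9  11.6]
12 20 [437.  -72.9  16.1] [427.4 -76.8  12.1] [445.  -67.7  19.8]
20 18 [434.9 -71.4  23.9] [427.7 -75.7  20.4] [445.2 -63.   26. ]
26 11 [435.6 -71.7  27.7] [429.6 -74.5  26.1] [442.5 -69.1  29.9]
31 11 [434.9 -70.4  33.3] [428.4 -73.5  31.1] [442.6 -66.8  35.6]
36 32 [436.  -66.3  39.1] [428.3 -74.7  36. ] [443.8 -57.   42.2]
```

The red vial still stands at about (436,-66), so the grip was too high: only the cap was held, and it slipped. I retry lower.

Emit:
{"api": "send_rows", "payload": {"rows": [[0,0,0,0],[0,0,0,0],[0,0,0,0],[0,0,0,0],[0,0,0,0],[0,0,0,0]], "fingers": 0.6}}

```text
t: 15.23
ee_pos: [432.5, -62.3, 83.3]
orientation: [1.299, 1.088, -1.355]
ft_force: [-0.3, -0.1, 0.1]
width: 40.9
```

```bash
python3 -c "
from h import *
go(436,-66,8,78.8)"
```

```text
t 15.23 pos [432.5 -62.3  83.3] jaw -99.8 tilt [-0.003 -0.046 -0.999] q [-0.13  0.34  2.11 -0.07  0.68  1.66] w 40.9 F [-0.3 -0.1  0.1]
delta tool [75.4  3.7 -0.4] turn 0.024 or -3.118
```

Emit:
{"api": "send_rows", "payload": {"rows": [[12,2,0,0],[14,1,0,0],[14,0,0,0],[14,0,0,0],[12,0,0,0],[0,0,0,0],[0,0,0,0]]}}

```text
t: 15.82
ee_pos: [436.3, -66.1, 14.5]
orientation: [1.3, 1.088, -1.354]
ft_force: [-0.2, 0.0, -0.0]
width: 52.6
```

```bash
python3 -c "
from h import *
go(436,-66,10,78.8)"
```

```text
t 15.82 pos [436.3 -66.1  14.5] jaw -99.8 tilt [-0.002 -0.046 -0.999] q [-0.14  0.49  2.13 -0.09  0.52  1.68] w 52.6 F [-0.2  0.  -0. ]
delta tool [ 4.5 -0.4 -0.2] turn 0.024 or -3.118
```

Emit:
{"api": "send_rows", "payload": {"rows": [[4,0,0,0],[2,0,0,0],[0,0,0,0],[0,0,0,0],[0,0,0,0],[0,0,0,0]], "fingers": 0.1}}

```text
t: 16.32
ee_pos: [437.8, -66.5, 10.1]
orientation: [1.301, 1.085, -1.352]
ft_force: [0.5, 0.6, -0.8]
width: 17.2
```

Emit:
{"api": "send_rows", "payload": {"rows": [[0,0,0,0],[0,0,0,0],[0,0,0,0]]}}

```text
t: 16.57
ee_pos: [438.3, -66.5, 10.7]
orientation: [1.302, 1.084, -1.351]
ft_force: [0.7, 0.2, -0.7]
width: 17.3
```

Emit:
{"api": "send_rows", "payload": {"rows": [[-6,0,0,0],[-14,0,0,0],[-16,0,0,0],[-16,0,0,0],[-14,0,0,0],[0,0,0,0]]}}

```text
t: 17.07
ee_pos: [436.8, -63.0, 80.0]
orientation: [1.3, 1.087, -1.353]
ft_force: [0.2, 0.2, -0.7]
width: 17.0
```

```bash
python3 -c "
from h import *
go(559.9,27,80,78.8)"
```

```text
t 17.07 pos [436.8 -63.   80. ] jaw -99.8 tilt [-0.001 -0.046 -0.999] q [-0.14  0.35  2.11 -0.07  0.68  1.66] w 17.0 F [ 0.2  0.2 -0.7]
delta tool [  -4.3  105.9 -109.6] turn 0.024 or -3.118
```

Emit:
{"api": "send_rows", "payload": {"rows": [[0,18,-18,0],[0,18,-18,0],[0,18,-18,0],[0,18,-18,0],[0,18,-18,0],[0,15,-17,0],[0,0,0,0],[0,0,0,0]]}}

```text
t: 17.73
ee_pos: [561.6, 28.2, 73.7]
orientation: [1.302, 1.087, -1.355]
ft_force: [-0.3, -0.5, -0.3]
width: 17.4
```

```bash
python3 - <<'E'
from h import *
go(559.9,27,40,78.8)
from workcell import ctrl
d=ctrl.get_image("side");cv2.imwrite("pics/s5.png",cv2.resize(d["img"][120:280,150:360,::-1],(788,600)))
E
```

```text
t 17.73 pos [561.6  28.2  73.7] jaw -99.9 tilt [-0.002 -0.046 -0.999] q [ 0.06  0.51  1.84 -0.06  0.8   1.84] w 17.4 F [-0.3 -0.5 -0.3]
delta tool [33.7 -1.6 -0. ] turn 0.022 or -3.119
```

View pics/s5.png

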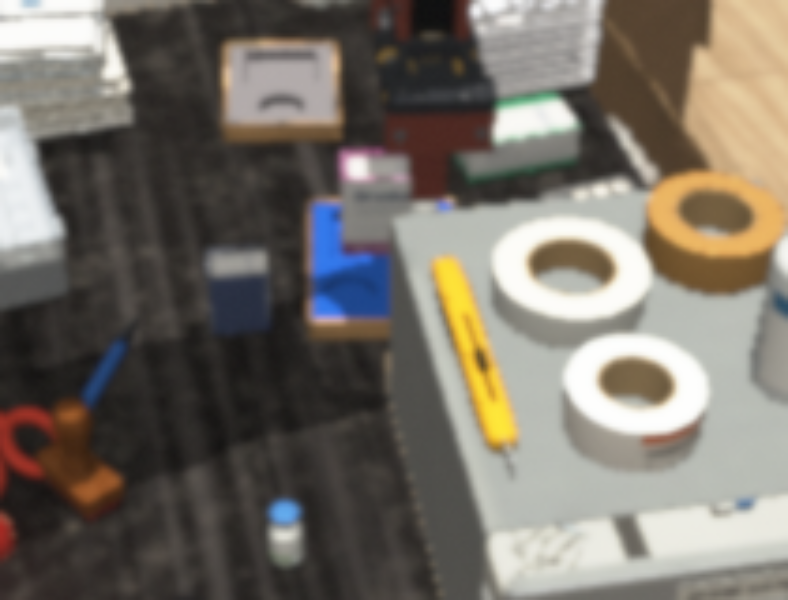

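The jaw line would bring the gripper body against the drawer unit if I lower it like this (body reach about y = -65). So I rise and turn the jaws along the kit's x before lowering.

Emit:
{"api": "send_rows", "payload": {"rows": [[-14,0,0,0],[-14,0,0,0],[-12,0,0,0],[0,0,0,-0.1],[0,0,0,-0.1],[0,0,0,-0.1],[0,0,0,-0.1],[0,0,0,-0.1],[0,0,0,-0.1],[0,0,0,-0.1]]}}

```text
t: 18.62
ee_pos: [550.7, 23.4, 114.9]
orientation: [0.756, 1.407, -0.831]
ft_force: [-0.6, 0.1, -1.2]
width: 17.5
```

Emit:
{"api": "send_rows", "payload": {"rows": [[0,0,0,-0.1],[0,0,0,-0.1],[0,0,0,-0.1],[0,0,0,-0.1],[0,0,0,-0.1],[0,0,0,-0.1],[0,0,0,-0.1],[0,0,0,0],[0,0,0,0]]}}

```text
t: 19.37
ee_pos: [542.2, 17.4, 116.3]
orientation: [0.189, 1.568, -0.267]
ft_force: [0.0, -0.3, 0.2]
width: 17.1
```

```bash
python3 -c "
from h import *
go(559.9,27,40,-11.2)"
```

```text
t 19.37 pos [542.2  17.4 116.3] jaw -16.6 tilt [-0.016 -0.048 -0.999] q [ 0.04  0.42  1.86 -0.06  0.88  0.37] w 17.1 F [ 0.  -0.3  0.2]
delta tool [75.5 18.1 14.4] turn -0.094 or 3.047
```

Emit:
{"api": "send_rows", "payload": {"rows": [[10,9,7,-0.09],[14,7,6,0],[14,0,0,0],[10,0,0,0],[0,0,0,0],[0,0,0,0]]}}

```text
t: 19.87
ee_pos: [557.3, 25.8, 67.2]
orientation: [0.13, 1.574, -0.207]
ft_force: [-0.5, 0.7, -0.4]
width: 17.2
```

```bash
python3 - <<'E'
from h import *
go(559.9,27,22,-11.2)
from workcell import ctrl
for n in("side","top"):
    d=ctrl.get_image(n);cv2.imwrite(f"pics/{n}6.png",cv2.resize(d["img"][90:250,150:360,::-1],(788,600)))
E
```

```text
t 19.87 pos [557.3  25.8  67.2] jaw -12.3 tilt [-0.015 -0.048 -0.999] q [ 0.05  0.52  1.85 -0.07  0.8   0.31] w 17.2 F [-0.5  0.7 -0.4]
delta tool [45.1  4.   2.4] turn -0.019 or 3.123
```

View pics/side6.png

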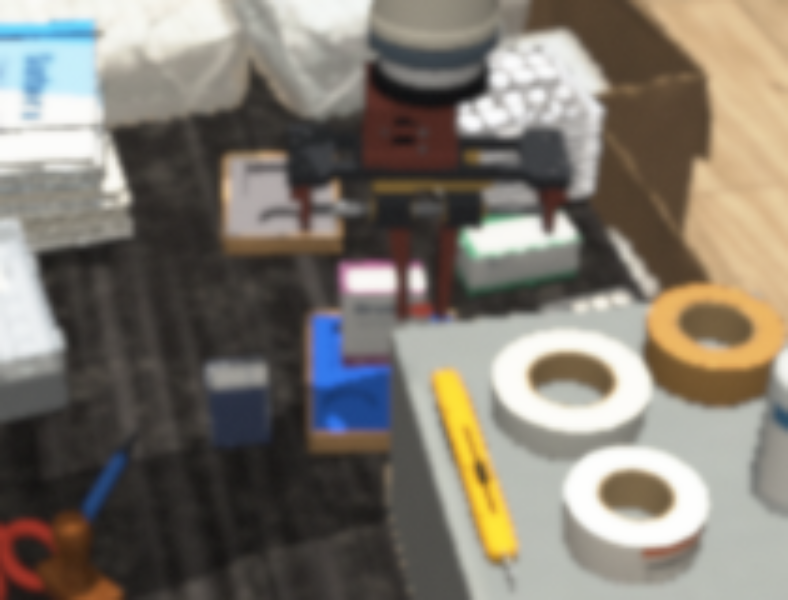

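View pics/top6.png

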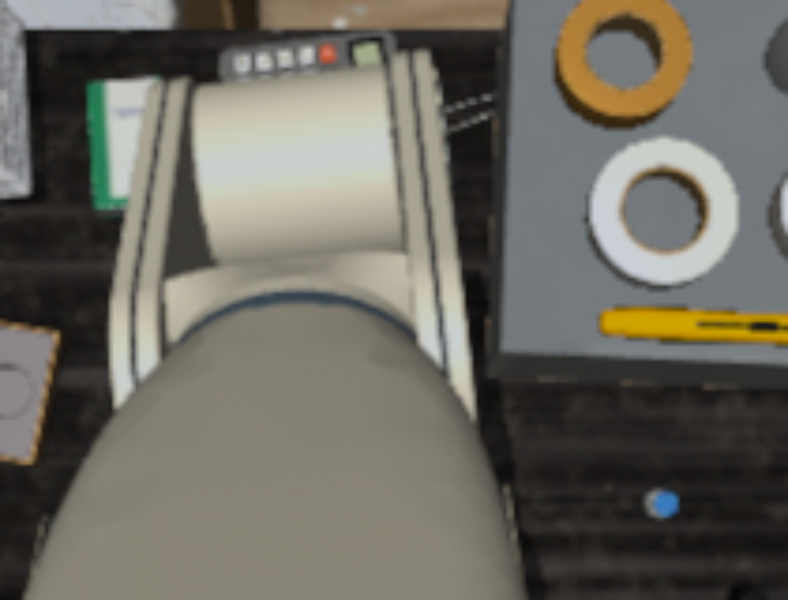

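Emit:
{"api": "send_rows", "payload": {"rows": [[12,3,2,-0.02],[12,0,0,0],[12,0,0,0],[6,0,0,0],[0,0,0,0],[0,0,0,0]]}}

```text
t: 20.47
ee_pos: [560.6, 26.3, 22.5]
orientation: [0.114, 1.572, -0.19]
ft_force: [-0.6, 0.4, -0.8]
width: 17.3
```

```bash
python3 -c "
from h import *
go(559.9,27,17,-11.2)"
```

```text
t 20.47 pos [560.6  26.3  22.5] jaw -11.1 tilt [-0.012 -0.048 -0.999] q [ 0.05  0.59  1.85 -0.07  0.71  0.3 ] w 17.3 F [-0.6  0.4 -0.8]
delta tool [ 5.5  0.8 -0.8] turn 0.002 or -3.139
```

Emit:
{"api": "send_rows", "payload": {"rows": [[4,0,0,0],[2,0,0,0],[0,0,0,0]]}}

```text
t: 20.72
ee_pos: [560.5, 25.9, 15.8]
orientation: [0.114, 1.573, -0.19]
ft_force: [0.9, -0.2, -0.3]
width: 17.4
```

Emit:
{"api": "send_rows", "payload": {"rows": [[0,0,0,0],[0,0,0,0],[0,0,0,0],[0,0,0,0]], "fingers": 0.32}}

```text
t: 21.05
ee_pos: [561.3, 26.0, 16.7]
orientation: [0.114, 1.571, -0.19]
ft_force: [0.2, 0.3, -0.8]
width: 28.1
```

Emit:
{"api": "send_rows", "payload": {"rows": [[-6,0,0,0],[-10,0,0,0],[-14,0,0,0],[-16,0,0,0],[-18,0,0,0],[-18,0,0,0],[-18,0,0,0],[-18,0,0,0],[0,0,0,0]]}}

```text
t: 21.8
ee_pos: [562.8, 32.2, 146.3]
orientation: [0.114, 1.569, -0.189]
ft_force: [0.5, -0.4, 0.4]
width: 28.4
```

```bash
python3 -c "
from h import *
go(422.8,-177.5,140,78.8)"
```

```text
t 21.8 pos [562.8  32.2 146.3] jaw -11.1 tilt [-0.008 -0.047 -0.999] q [ 0.06  0.4   1.8  -0.06  0.95  0.29] w 28.4 F [ 0.5 -0.4  0.4]
delta tool [  17.2 -232.1  -97.1] turn -1.569 or 1.573
```

Emit:
{"api": "send_rows", "payload": {"rows": [[0,-25,-10,0],[0,-31,-13,0],[0,-31,-13,0],[0,-31,-13,0],[0,-31,-13,0],[0,-31,-13,0],[0,-28,-12,0],[0,-18,-8,0],[0,0,0,0]]}}

```text
t: 22.55
ee_pos: [422.0, -176.6, 159.0]
orientation: [0.11, 1.56, -0.183]
ft_force: [0.7, 0.9, 0.4]
width: 28.1
```

Emit:
{"api": "send_rows", "payload": {"rows": [[0,0,0,0.1],[0,0,0,0.1],[0,0,0,0.1],[0,0,0,0.1],[0,0,0,0.1],[0,0,0,0.1],[0,0,0,0.1],[0,0,0,0.1],[0,0,0,0.1],[0,0,0,0.1]], "fingers": 0.6}}

```text
t: 23.38
ee_pos: [423.7, -172.0, 158.2]
orientation: [0.926, 1.32, -0.984]
ft_force: [0.5, 0.4, 0.2]
width: 52.7
```

Emit:
{"api": "send_rows", "payload": {"rows": [[0,0,0,0.1],[0,0,0,0.1],[0,0,0,0.1],[0,0,0,0.1],[0,0,0,0],[0,0,0,0]]}}

```text
t: 23.88
ee_pos: [426.0, -167.5, 157.5]
orientation: [1.241, 1.132, -1.288]
ft_force: [-0.1, -0.5, -0.3]
width: 52.7
```

```bash
python3 - <<'E'
from h import *
go(422.8,-177.5,100,78.8)
from workcell import ctrl
d=ctrl.get_image("top");cv2.imwrite(f"pics/top7.png",cv2.resize(d["img"][120:270,100:310,::-1],(800,571)))
W=cloud(d)
for (x,y) in((423,-177),(560,27)):
  s=(np.hypot(W[...,0]-x,W[...,1]-y)<25)&(W[...,2]>30)&(W[...,2]<50);P=W[s]
  if len(P):print(len(P),P.mean(0).round(1),cv2.minAreaRect(P[:,:2].astype(np.float32)))
E
```

```text
t 23.88 pos [ 426.  -167.5  157.5] jaw -94.9 tilt [ 0.003 -0.044 -0.999] q [-0.37  0.23  2.03 -0.05  0.86  1.32] w 52.7 F [-0.1 -0.5 -0.3]
delta tool [57.9 -2.7  7.8] turn 0.11 or -3.031
40 [558.8  25.3  42.6] ((558.9464721679688, 25.12200164794922), (15.520049095153809, 16.066503524780273), 89.80072021484375)
```

View pics/top7.png

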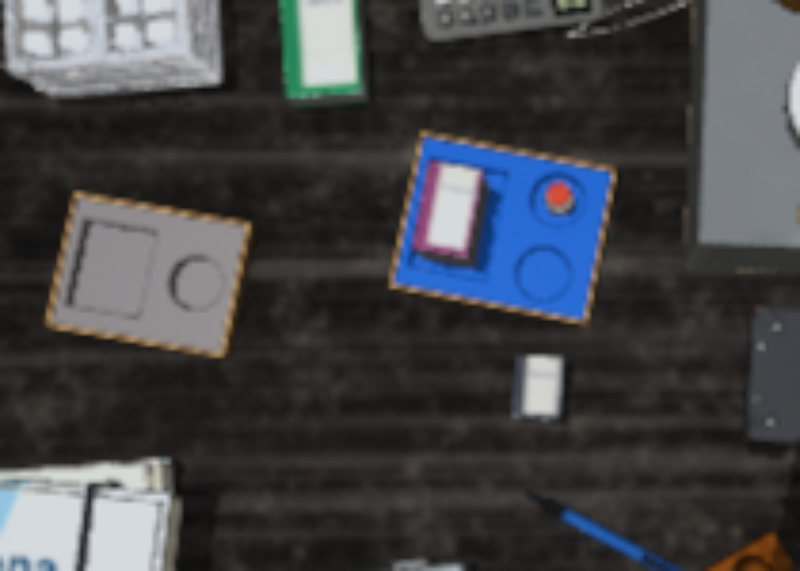

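The red vial stands in the far round pocket (560,195) and the purple carton in its pocket (450,215). Next is the blue vial.

Emit:
{"api": "send_rows", "payload": {"rows": [[14,-2,3,0],[18,-1,2,0],[18,0,1,0],[18,0,0,0],[18,0,0,0],[10,0,0,0],[0,0,0,0],[0,0,0,0]]}}

```text
t: 24.6
ee_pos: [426.1, -176.8, 59.2]
orientation: [1.226, 1.139, -1.269]
ft_force: [0.2, 0.4, -0.8]
width: 52.7
```

```bash
python3 -c "
from h import *
go(422.8,-178,9.5,78.8)"
```

```text
t 24.6 pos [ 426.1 -176.8   59.2] jaw -93.6 tilt [ 0.008 -0.045 -0.999] q [-0.39  0.41  2.09 -0.07  0.62  1.3 ] w 52.7 F [ 0.2  0.4 -0.8]
delta tool [49.7 -3.8 -0.8] turn 0.133 or -3.009
```

Emit:
{"api": "send_rows", "payload": {"rows": [[10,-3,-1,0],[12,-1,0,0],[12,0,0,0],[10,0,0,0],[4,0,0,0],[0,0,0,0],[0,0,0,0]]}}

```text
t: 25.18
ee_pos: [427.0, -178.7, 13.8]
orientation: [1.222, 1.135, -1.259]
ft_force: [-0.3, 0.2, -0.4]
width: 52.3
```

```bash
python3 -c "
from h import *
go(422.8,-178,9.5,78.8)"
```

```text
t 25.18 pos [ 427.  -178.7   13.8] jaw -93.2 tilt [ 0.016 -0.048 -0.999] q [-0.39  0.5   2.1  -0.08  0.5   1.3 ] w 52.3 F [-0.3  0.2 -0.4]
delta tool [ 4.2 -4.3 -0.7] turn 0.14 or -3.002
```

Emit:
{"api": "send_rows", "payload": {"rows": [[4,-4,0,0],[1,-1,0,0],[0,0,0,0],[0,0,0,0]]}}

```text
t: 25.52
ee_pos: [422.6, -179.1, 9.8]
orientation: [1.222, 1.133, -1.257]
ft_force: [-0.1, 0.8, -0.4]
width: 52.8
```

Emit:
{"api": "send_rows", "payload": {"rows": [[0,0,0,0],[0,0,0,0],[0,0,0,0],[0,0,0,0],[0,0,0,0],[0,0,0,0],[0,0,0,0]], "fingers": 0.1}}

```text
t: 26.1
ee_pos: [423.2, -179.3, 10.5]
orientation: [1.222, 1.131, -1.256]
ft_force: [-0.6, 0.2, -0.7]
width: 16.8
```

Emit:
{"api": "send_rows", "payload": {"rows": [[-6,0,0,0],[-14,0,0,0],[-18,0,0,0],[-18,0,0,0],[-18,0,0,0],[-18,0,0,0],[-18,0,0,0],[-10,0,0,0],[0,0,0,0]]}}

```text
t: 26.85
ee_pos: [419.1, -172.2, 137.4]
orientation: [1.222, 1.135, -1.258]
ft_force: [1.0, -0.1, -0.2]
width: 16.9
```

Emit:
{"api": "send_rows", "payload": {"rows": [[0,0,0,-0.1],[0,0,0,-0.1],[0,0,0,-0.1],[0,0,0,-0.1],[0,0,0,-0.1],[0,0,0,-0.1],[0,0,0,-0.1],[0,0,0,-0.1],[0,0,0,-0.1],[0,0,0,-0.1]]}}

```text
t: 27.68
ee_pos: [416.2, -170.8, 134.9]
orientation: [0.42, 1.496, -0.484]
ft_force: [-0.8, 0.6, -0.5]
width: 16.7
```

Emit:
{"api": "send_rows", "payload": {"rows": [[0,0,0,-0.1],[0,0,0,-0.1],[0,0,0,-0.1],[0,0,0,-0.06],[0,0,0,0],[0,0,0,0]]}}

```text
t: 28.18
ee_pos: [413.4, -169.7, 131.6]
orientation: [0.121, 1.552, -0.188]
ft_force: [0.2, -0.5, -0.7]
width: 16.8
```

```bash
python3 -c "
from h import *
go(508.9,37,120,-11.2)"
```

```text
t 28.18 pos [ 413.4 -169.7  131.6] jaw -11.3 tilt [ 0.008 -0.044 -0.999] q [-0.39  0.25  2.08 -0.05  0.79 -0.15] w 16.8 F [ 0.2 -0.5 -0.7]
delta tool [  3.4 221.8  53. ] turn -0.002 or 3.14
```

Emit:
{"api": "send_rows", "payload": {"rows": [[0,26,6,0],[0,32,8,0],[0,32,8,0],[0,32,8,0],[0,32,8,0],[0,32,8,0],[0,24,6,0],[0,0,0,0],[0,0,0,0]]}}

```text
t: 28.93
ee_pos: [510.4, 33.3, 121.3]
orientation: [0.141, 1.552, -0.208]
ft_force: [0.6, -0.1, -0.9]
width: 16.8
```

```bash
python3 -c "
from h import *
go(508.9,37,60,-11.2)"
```

```text
t 28.93 pos [510.4  33.3 121.3] jaw -12.7 tilt [ 0.007 -0.044 -0.999] q [ 0.07  0.37  1.94 -0.06  0.84  0.33] w 16.8 F [ 0.6 -0.1 -0.9]
delta tool [61.1  5.8 -3.3] turn -0.026 or 3.115
```

```bash
python3 - <<'E'
from h import *
from workcell import ctrl
d=ctrl.get_image("side");cv2.imwrite(f"pics/side8.png",cv2.resize(d["img"][60:220,150:360,::-1],(788,600)))
W=cloud(d);p=ctrl.get_obs()["ee_pos"];R=Rot.from_rotvec(ctrl.get_obs()["orientation"]).as_matrix()
L=(W-p)@R   # tool coords
s=(abs(L[...,2])<130)&(abs(L[...,1])<60)&(L[...,0]<10)&(L[...,0]>-150)
for z in range(-120,121,10):
    q=L[s&(abs(L[...,2]-z)<5)]
    if len(q):print(z,len(q),"max x (lowest)",q[:,0].max().round(0),"min",q[:,0].min().round(0))
E
```

```text
-90 29 max x (lowest) -132.0 min -150.0
-80 95 max x (lowest) -109.0 min -150.0
-70 79 max x (lowest) -108.0 min -150.0
-60 62 max x (lowest) -119.0 min -150.0
-50 57 max x (lowest) -118.0 min -150.0
-40 49 max x (lowest) -118.0 min -150.0
-30 69 max x (lowest) -114.0 min -150.0
-20 152 max x (lowest) -25.0 min -150.0
-10 157 max x (lowest) 6.0 min -150.0
0 115 max x (lowest) 8.0 min -150.0
10 153 max x (lowest) 7.0 min -150.0
20 139 max x (lowest) -31.0 min -150.0
30 110 max x (lowest) -113.0 min -150.0
40 57 max x (lowest) -116.0 min -150.0
50 64 max x (lowest) -117.0 min -150.0
60 58 max x (lowest) -117.0 min -150.0
70 89 max x (lowest) -108.0 min -150.0
80 79 max x (lowest) -109.0 min -150.0
90 15 max x (lowest) -135.0 min -150.0
```

View pics/side8.png

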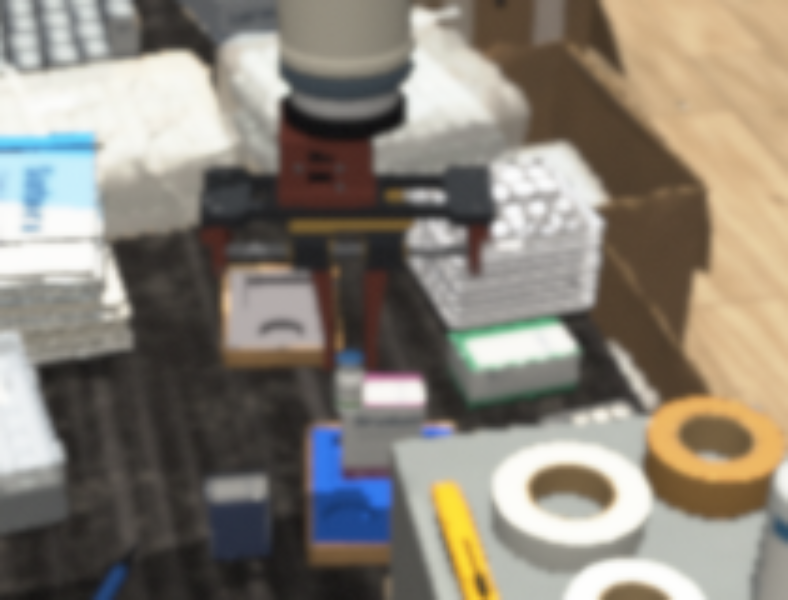

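The blue vial is held upright (348,380) and the gripper clears its surroundings. I lower it into the near pocket.

Emit:
{"api": "send_rows", "payload": {"rows": [[14,3,-2,0.0],[18,2,-1,0],[18,1,0,0],[14,0,0,0],[10,0,0,0],[0,0,0,0],[0,0,0,0]]}}

```text
t: 29.57
ee_pos: [506.3, 29.0, 45.2]
orientation: [0.151, 1.551, -0.219]
ft_force: [0.4, -0.5, 1.1]
width: 16.7
```

```bash
python3 -c "
from h import *
go(508.9,37,17,-11.2)"
```

```text
t 29.57 pos [506.3  29.   45.2] jaw -13.5 tilt [ 0.006 -0.045 -0.999] q [ 0.06  0.49  1.98 -0.07  0.67  0.36] w 16.7 F [ 0.4 -0.5  1.1]
delta tool [27.9  9.5  0.2] turn -0.04 or 3.102
```

Emit:
{"api": "send_rows", "payload": {"rows": [[0,6,0,-0.04],[6,4,0,0],[8,0,0,0],[6,0,0,0],[0,0,0,0],[0,0,0,0]]}}

```text
t: 30.07
ee_pos: [509.7, 36.2, 25.4]
orientation: [0.123, 1.551, -0.191]
ft_force: [-0.1, 0.2, -0.5]
width: 16.8
```

```bash
python3 -c "
from h import *
go(508.9,37,16.5,-11.2)"
```

```text
t 30.07 pos [509.7  36.2  25.4] jaw -11.5 tilt [ 0.01  -0.045 -0.999] q [ 0.08  0.53  1.98 -0.08  0.63  0.34] w 16.8 F [-0.1  0.2 -0.5]
delta tool [ 8.9  1.  -1.1] turn -0.005 or 3.137
```

Emit:
{"api": "send_rows", "payload": {"rows": [[6,1,-1,0],[4,0,0,0],[0,0,0,0]]}}

```text
t: 30.32
ee_pos: [510.2, 36.8, 15.2]
orientation: [0.124, 1.548, -0.192]
ft_force: [1.3, -0.4, 1.5]
width: 17.0
```

Emit:
{"api": "send_rows", "payload": {"rows": [[0,0,0,0],[0,0,0,0],[0,0,0,0],[0,0,0,0]], "fingers": 0.32}}

```text
t: 30.65
ee_pos: [509.8, 36.8, 14.5]
orientation: [0.124, 1.549, -0.192]
ft_force: [-0.7, -0.3, 0.2]
width: 28.0
```

Emit:
{"api": "send_rows", "payload": {"rows": [[-6,0,0,0],[-10,0,0,0],[-14,0,0,0],[-16,0,0,0],[-18,0,0,0],[-18,0,0,0],[-18,0,0,0],[-18,0,0,0],[0,0,0,0]]}}

```text
t: 31.4
ee_pos: [507.0, 42.7, 142.7]
orientation: [0.124, 1.55, -0.192]
ft_force: [0.0, -0.3, 0.3]
width: 28.0
```

```bash
python3 - <<'E'
from h import *
go(430.6,39.6,130,84.5)
from workcell import ctrl
d=ctrl.get_image("side");cv2.imwrite(f"pics/side9.png",cv2.resize(d["img"][90:250,120:330,::-1],(788,600)))
E
```

```text
t 31.4 pos [507.   42.7 142.7] jaw -11.5 tilt [ 0.01  -0.044 -0.999] q [ 0.09  0.33  1.93 -0.06  0.88  0.33] w 28.0 F [ 0.  -0.3  0.3]
delta tool [ 12.  -17.8 -74.5] turn 1.466 or -1.676
```

View pics/side9.png

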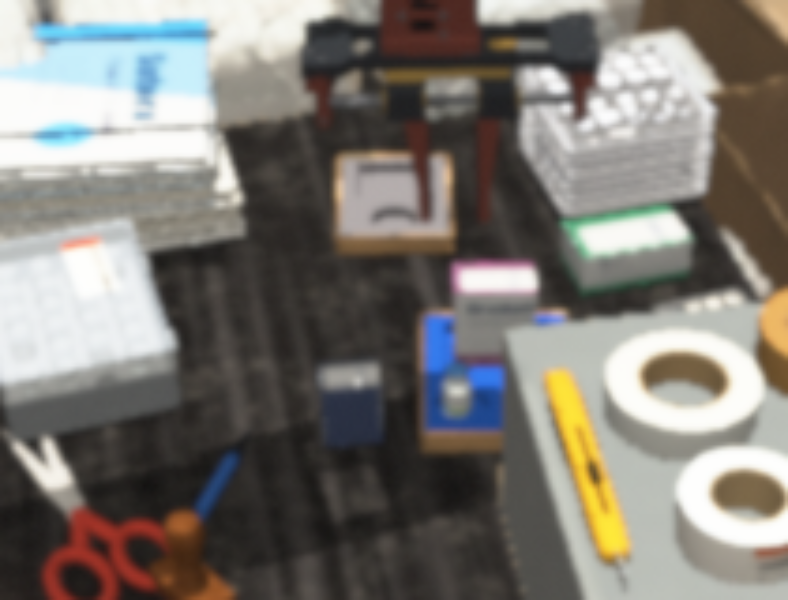

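The blue vial stands in the near pocket (455,390). Next is the navy carton.

Emit:
{"api": "send_rows", "payload": {"rows": [[0,-5,-20,0],[0,-5,-25,0],[0,-5,-25,0],[0,0,0,0.1],[0,0,0,0.1],[0,0,0,0.1],[0,0,0,0.1],[0,0,0,0.1],[0,0,0,0.1],[0,0,0,0.1]], "fingers": 0.75}}

```text
t: 32.28
ee_pos: [424.2, 41.0, 134.8]
orientation: [0.691, 1.426, -0.757]
ft_force: [0.1, -0.4, 0.2]
width: 65.6
```

Emit:
{"api": "send_rows", "payload": {"rows": [[0,0,0,0.1],[0,0,0,0.1],[0,0,0,0.1],[0,0,0,0.1],[0,0,0,0.1],[0,0,0,0.1],[0,0,0,0],[0,0,0,0]]}}

```text
t: 32.95
ee_pos: [417.6, 40.3, 128.6]
orientation: [1.163, 1.189, -1.235]
ft_force: [-0.1, -1.0, 0.3]
width: 65.6
```

```bash
python3 - <<'E'
from h import *
go(430.6,39.6,70,84.5)
d=pickle.load(open("top0.pkl","rb"));W=cloud(d)
for n in("top0","side0"):
    d=pickle.load(open(n+".pkl","rb"));W=cloud(d)
    hsv=d["img"]
    for nm,c in(("navy",(430.5,39.7)),("purple",(419,203))):
        s=(np.hypot(W[...,0]-c[0],W[...,1]-c[1])<45)&(W[...,2]>25);P=W[s][:,:2].astype(np.float32)
        print(n,nm,cv2.minAreaRect(P))
E
```

```text
t 32.95 pos [417.6  40.3 128.6] jaw -89.6 tilt [-0.013 -0.046 -0.999] q [ 0.1   0.24  2.11 -0.06  0.81  1.71] w 65.6 F [-0.1 -1.   0.3]
delta tool [58.4 13.7 -1.9] turn 0.104 or -3.038
top0 navy ((430.44757080078125, 39.71257019042969), (31.61640739440918, 40.47041702270508), 84.88825988769531)
top0 purple ((419.064453125, 203.77987670898438), (58.83116912841797, 36.78141403198242), 30.524890899658203)
side0 navy ((431.07513427734375, 38.929603576660156), (35.64976119995117, 40.50630569458008), 84.91829681396484)
side0 purple ((420.03692626953125, 203.21646118164062), (62.20512390136719, 42.2562255859375), 30.598018646240234)
```

Emit:
{"api": "send_rows", "payload": {"rows": [[14,7,-1,0.1],[16,6,-1,0],[18,0,-1,0],[16,0,0,0],[16,0,0,0],[0,0,0,0],[0,0,0,0]]}}

```text
t: 33.53
ee_pos: [429.6, 39.0, 44.3]
orientation: [1.224, 1.147, -1.295]
ft_force: [0.0, 0.3, 1.5]
width: 65.8
```

```bash
python3 - <<'E'
from h import *
go(430.6,39.6,18,84.9)
E
```

```text
t 33.53 pos [429.6  39.   44.3] jaw -94.3 tilt [-0.014 -0.046 -0.999] q [ 0.1   0.43  2.13 -0.08  0.61  1.81] w 65.8 F [0.  0.3 1.5]
delta tool [26.3  1.2 -1.9] turn 0.014 or -3.128
```

Emit:
{"api": "send_rows", "payload": {"rows": [[10,1,-1,0.01],[10,0,0,0],[5,0,0,0],[0,0,0,0],[0,0,0,0]]}}

```text
t: 33.95
ee_pos: [431.8, 39.0, 18.7]
orientation: [1.231, 1.141, -1.298]
ft_force: [0.2, -0.6, 0.2]
width: 66.0
```

Emit:
{"api": "send_rows", "payload": {"rows": [[0,0,0,0],[0,0,0,0],[0,0,0,0],[0,0,0,0],[0,0,0,0],[0,0,0,0],[0,0,0,0]], "fingers": 0.2}}

```text
t: 34.53
ee_pos: [432.9, 39.1, 20.0]
orientation: [1.233, 1.139, -1.296]
ft_force: [-0.4, -0.3, -0.2]
width: 32.1
```

```bash
python3 - <<'E'
from h import *
go(515,331.7,100,79.6)
E
```

```text
t 34.53 pos [432.9  39.1  20. ] jaw -94.7 tilt [-0.008 -0.045 -0.999] q [ 0.1   0.48  2.13 -0.09  0.55  1.82] w 32.1 F [-0.4 -0.3 -0.2]
delta tool [ -93.8   57.3 -294.4] turn 0.099 or -3.043
```

Emit:
{"api": "send_rows", "payload": {"rows": [[-6,0,0,0],[-14,0,0,0],[-18,0,0,0],[-18,0,0,0],[-18,0,0,0],[-12,0,0,0],[0,0,0,0]]}}

```text
t: 35.12
ee_pos: [432.0, 43.2, 110.7]
orientation: [1.231, 1.142, -1.298]
ft_force: [-0.1, -0.6, 0.7]
width: 32.1
```

Emit:
{"api": "send_rows", "payload": {"rows": [[1,6,-30,0.01],[1,6,-32,0.01],[1,6,-32,0.01],[1,6,-32,0.01],[1,6,-32,0.01],[1,6,-32,0.01],[1,6,-32,0.01],[1,6,-32,0.01],[1,6,-24,0.01],[0,0,0,0]]}}

```text
t: 35.95
ee_pos: [521.2, 322.3, 84.0]
orientation: [1.302, 1.088, -1.37]
ft_force: [-0.4, -0.1, 0.0]
width: 32.4
```

```bash
python3 - <<'E'
from h import *
go(515,331.7,80,79.6)
E
```

```text
t 35.95 pos [521.2 322.3  84. ] jaw -100.5 tilt [-0.012 -0.046 -0.999] q [ 0.55  0.56  1.7  -0.04  0.91  2.33] w 32.4 F [-0.4 -0.1  0. ]
delta tool [ 3.6 -7.8 -8.3] turn -0.001 or 3.141
```

Emit:
{"api": "send_rows", "payload": {"rows": [[4,-7,-8,0],[14,0,-1,0],[14,0,-1,0],[8,0,0,0],[0,0,0,0],[0,0,0,0]]}}

```text
t: 36.45
ee_pos: [510.2, 330.4, 37.9]
orientation: [1.296, 1.09, -1.375]
ft_force: [-0.7, 0.1, -0.3]
width: 32.3
```

```bash
python3 - <<'E'
from h import *
go(515,331.7,25,79.6)
from workcell import ctrl
d=ctrl.get_image("side");cv2.imwrite(f"pics/side10.png",cv2.resize(d["img"][70:230,120:330,::-1],(788,600)))
E
```

```text
t 36.45 pos [510.2 330.4  37.9] jaw -100.4 tilt [-0.018 -0.05  -0.999] q [ 0.57  0.63  1.72 -0.04  0.84  2.35] w 32.3 F [-0.7  0.1 -0.3]
delta tool [12.7  4.6 -2.8] turn 0.0 or -3.141
```

View pics/side10.png

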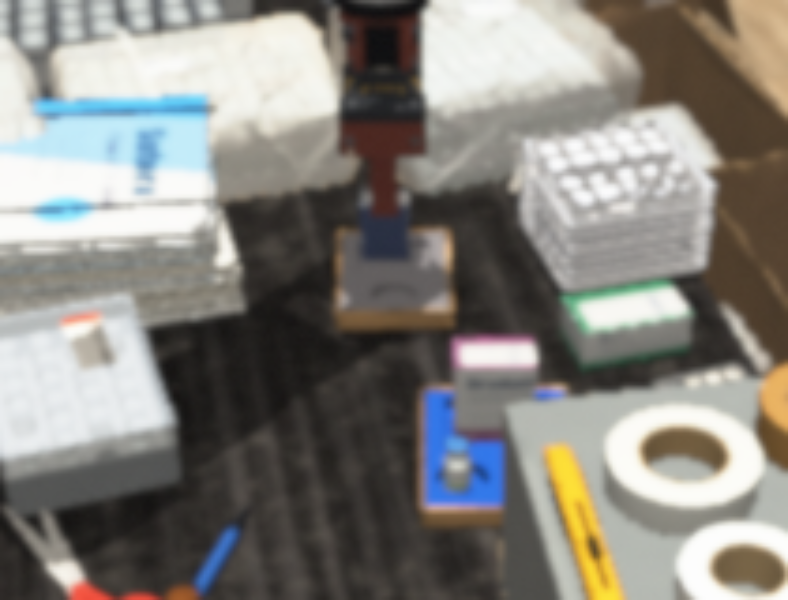

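Emit:
{"api": "send_rows", "payload": {"rows": [[0,4,-3,0],[4,1,0,0],[5,0,0,0],[0,0,0,0]]}}

```text
t: 36.83
ee_pos: [517.4, 332.1, 30.4]
orientation: [1.3, 1.089, -1.373]
ft_force: [-0.3, 1.0, -1.3]
width: 32.3
```

```bash
python3 - <<'E'
from h import *
go(515,331.7,24,79.6)
E
```

```text
t 36.83 pos [517.4 332.1  30.4] jaw -100.5 tilt [-0.015 -0.048 -0.999] q [ 0.57  0.65  1.71 -0.04  0.83  2.35] w 32.3 F [-0.3  1.  -1.3]
delta tool [ 6.5 -2.3  0.5] turn -0.001 or 3.141
```

Emit:
{"api": "send_rows", "payload": {"rows": [[4,-2,0,0],[3,0,0,0],[0,0,0,0]]}}

```text
t: 37.08
ee_pos: [515.9, 332.0, 24.8]
orientation: [1.3, 1.088, -1.373]
ft_force: [0.7, 0.2, 0.2]
width: 32.0
```

Close to the floor; a small drop at most. I release with a modest opening.

Emit:
{"api": "send_rows", "payload": {"rows": [[1,0,0,0],[0,0,0,0],[0,0,0,0],[0,0,0,0],[0,0,0,0]], "fingers": 0.6}}

```text
t: 37.5
ee_pos: [515.5, 331.9, 23.1]
orientation: [1.3, 1.088, -1.373]
ft_force: [0.0, 0.2, -0.8]
width: 52.1
```

Emit:
{"api": "send_rows", "payload": {"rows": [[-6,0,0,0],[-12,0,0,0],[-18,0,0,0],[-18,0,0,0],[-18,0,0,0],[-18,0,0,0],[-18,0,0,0],[-10,0,0,0],[0,0,0,0]]}}

```text
t: 38.25
ee_pos: [517.3, 338.2, 152.2]
orientation: [1.301, 1.088, -1.372]
ft_force: [0.6, -0.2, 0.0]
width: 52.4
```

```bash
python3 - <<'E'
from h import *
go(392.6,-289.5,150,90)
from workcell import ctrl
d=ctrl.get_image("side");cv2.imwrite(f"pics/side11.png",cv2.resize(d["img"][70:230,120:330,::-1],(788,600)))
E
```

```text
t 38.25 pos [517.3 338.2 152.2] jaw -100.5 tilt [-0.014 -0.047 -0.999] q [ 0.58  0.48  1.65 -0.04  1.05  2.35] w 52.4 F [ 0.6 -0.2  0. ]
delta tool [ 33.5  -8.5 639. ] turn -0.183 or 2.959
```

View pics/side11.png

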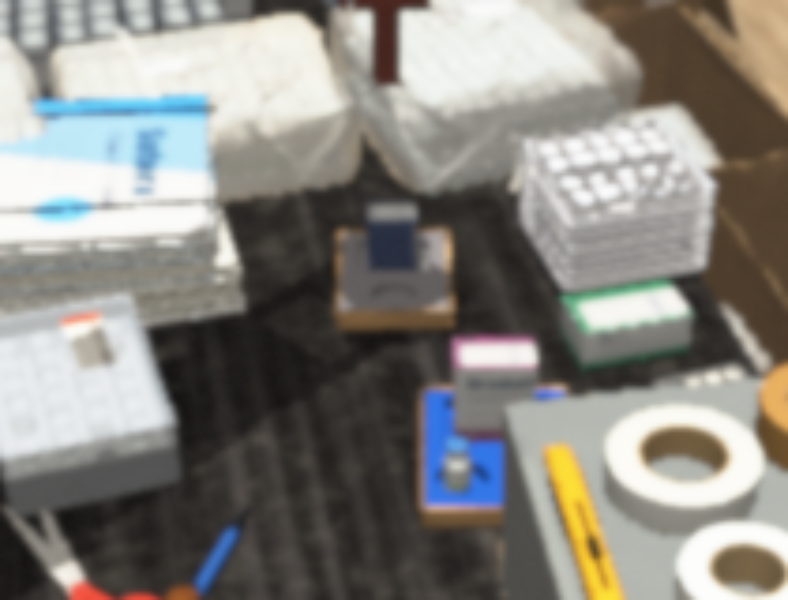

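Emit:
{"api": "send_rows", "payload": {"rows": [[0,-1,28,0],[0,0,36,0],[0,0,36,0],[0,0,36,0],[0,0,36,0],[0,0,36,0],[0,0,36,0],[0,0,36,0],[0,0,36,0],[0,0,36,0]]}}

```text
t: 39.13
ee_pos: [444.8, -16.0, 160.7]
orientation: [1.287, 1.101, -1.372]
ft_force: [0.8, -0.2, -0.6]
width: 52.8
```

Emit:
{"api": "send_rows", "payload": {"rows": [[0,0,36,0],[0,0,36,0],[0,0,36,0],[0,0,36,0],[0,0,36,0],[0,0,36,0],[0,0,24,0],[0,0,0,0],[0,0,0,0]]}}

```text
t: 39.88
ee_pos: [392.2, -267.3, 166.6]
orientation: [1.288, 1.108, -1.385]
ft_force: [-0.8, 0.6, 0.5]
width: 52.7
```

```bash
python3 - <<'E'
from h import *
go(392.6,-289.8,60,78.8)
E
```

```text
t 39.88 pos [ 392.2 -267.3  166.6] jaw -100.2 tilt [-0.035 -0.044 -0.998] q [-0.58  0.25  1.98 -0.07  0.92  1.21] w 52.7 F [-0.8  0.6  0.5]
delta tool [107.4   7.2  16.8] turn 0.018 or -3.124
```

Emit:
{"api": "send_rows", "payload": {"rows": [[14,3,8,0],[18,2,6,0],[18,2,2,0],[18,0,0,0],[18,0,0,0],[14,0,0,0],[0,0,0,0],[0,0,0,0]]}}

```text
t: 40.55
ee_pos: [391.9, -279.6, 60.1]
orientation: [1.285, 1.119, -1.382]
ft_force: [0.1, 0.4, 0.4]
width: 52.7
```

```bash
python3 - <<'E'
from h import *
go(392.6,-289.8,9.5,78.8)
E
```

```text
t 40.55 pos [ 391.9 -279.6   60.1] jaw -99.8 tilt [-0.04  -0.038 -0.998] q [-0.61  0.44  2.02 -0.09  0.69  1.2 ] w 52.7 F [0.1 0.4 0.4]
delta tool [50.9  4.1  7.7] turn 0.024 or -3.118
```

Emit:
{"api": "send_rows", "payload": {"rows": [[0,4,8,0],[10,0,2,0],[12,0,0,0],[12,0,0,0],[8,0,0,0],[0,0,0,0],[0,0,0,0]]}}

```text
t: 41.13
ee_pos: [396.7, -293.9, 19.4]
orientation: [1.284, 1.112, -1.377]
ft_force: [0.6, -0.3, -0.2]
width: 52.4
```

```bash
python3 - <<'E'
from h import *
go(392.6,-289.8,9.5,78.8)
E
```

```text
t 41.13 pos [ 396.7 -293.9   19.4] jaw -99.7 tilt [-0.033 -0.043 -0.999] q [-0.62  0.53  2.01 -0.1   0.6   1.2 ] w 52.4 F [ 0.6 -0.3 -0.2]
delta tool [ 9.9 -4.5 -3.8] turn 0.026 or -3.115
```

Emit:
{"api": "send_rows", "payload": {"rows": [[4,-4,-4,0],[4,0,0,0],[2,0,0,0],[0,0,0,0],[0,0,0,0]]}}

```text
t: 41.55
ee_pos: [393.6, -289.9, 9.9]
orientation: [1.284, 1.109, -1.376]
ft_force: [0.2, -0.4, 0.1]
width: 52.9
```

```bash
python3 - <<'E'
from h import *
go(392.6,-289.8,9.5,78.8)
E
```

```text
t 41.55 pos [ 393.6 -289.9    9.9] jaw -99.7 tilt [-0.031 -0.045 -0.999] q [-0.62  0.54  2.03 -0.1   0.57  1.2 ] w 52.9 F [ 0.2 -0.4  0.1]
delta tool [ 0.5 -1.   0.1] turn 0.026 or -3.116
```

Emit:
{"api": "send_rows", "payload": {"rows": [[0,-1,0,0],[0,0,0,0],[0,0,0,0],[0,0,0,0],[0,0,0,0],[0,0,0,0],[0,0,0,0],[0,0,0,0]], "fingers": 0.1}}

```text
t: 42.22
ee_pos: [393.1, -290.2, 10.7]
orientation: [1.284, 1.107, -1.375]
ft_force: [0.8, 0.2, -1.4]
width: 17.1
```

Emit:
{"api": "send_rows", "payload": {"rows": [[-6,0,0,0],[-14,0,0,0],[-18,0,0,0],[-18,0,0,0],[-18,0,0,0],[-18,0,0,0],[-18,0,0,0],[-10,0,0,0],[0,0,0,0]]}}

```text
t: 42.97
ee_pos: [395.8, -283.3, 137.8]
orientation: [1.285, 1.111, -1.376]
ft_force: [0.1, -0.1, -0.0]
width: 16.7
```

```bash
python3 - <<'E'
from h import *
go(504.4,273.6,120,79.6)
E
```

```text
t 42.97 pos [ 395.8 -283.3  137.8] jaw -99.7 tilt [-0.032 -0.043 -0.999] q [-0.61  0.31  1.98 -0.07  0.86  1.18] w 16.7 F [ 0.1 -0.1 -0. ]
delta tool [  -9.9   12.9 -567.5] turn 0.012 or -3.13
```

Emit:
{"api": "send_rows", "payload": {"rows": [[0,1,-26,0],[0,1,-34,0],[0,1,-34,0],[0,1,-34,0],[0,1,-34,0],[0,1,-34,0],[0,1,-34,0],[0,1,-34,0],[0,1,-34,0],[0,1,-34,0]]}}

```text
t: 43.8
ee_pos: [463.0, 49.0, 119.3]
orientation: [1.291, 1.1, -1.384]
ft_force: [0.3, -0.6, 0.4]
width: 16.9
```

```bash
python3 - <<'E'
from h import *
go(504.4,273.6,110,79.6)
E
```

```text
t 43.8 pos [463.   49.  119.3] jaw -100.4 tilt [-0.03  -0.047 -0.998] q [ 0.11  0.33  2.01 -0.06  0.84  1.9 ] w 16.9 F [ 0.3 -0.6  0.4]
delta tool [-2.500e+00  2.000e-01 -2.285e+02] turn 0.001 or -3.141
```

Emit:
{"api": "send_rows", "payload": {"rows": [[0,0,-30,0],[0,0,-34,0],[0,0,-34,0],[0,0,-34,0],[0,0,-34,0],[0,0,-30,0],[0,0,0,0],[0,0,0,0]]}}

```text
t: 44.47
ee_pos: [495.9, 257.5, 103.6]
orientation: [1.283, 1.106, -1.382]
ft_force: [-0.5, -0.4, -1.2]
width: 17.1
```

```bash
python3 - <<'E'
from h import *
go(504.4,273.6,60,79.6)
E
```

```text
t 44.47 pos [495.9 257.5 103.6] jaw -99.9 tilt [-0.034 -0.048 -0.998] q [ 0.47  0.48  1.8  -0.03  0.92  2.24] w 17.1 F [-0.5 -0.4 -1.2]
delta tool [ 42.5   6.7 -19.6] turn 0.008 or -3.133
```

Emit:
{"api": "send_rows", "payload": {"rows": [[0,3,-10,0],[8,2,-8,0],[14,1,-1,0],[14,0,-1,0],[6,0,0,0],[0,0,0,0],[0,0,0,0]]}}

```text
t: 45.05
ee_pos: [504.3, 271.0, 56.3]
orientation: [1.284, 1.103, -1.389]
ft_force: [-1.1, 0.9, -0.1]
width: 17.0
```

```bash
python3 - <<'E'
from h import *
go(504.4,273.6,17,79.6)
from workcell import ctrl
d=ctrl.get_image("side");cv2.imwrite(f"pics/side12.png",cv2.resize(d["img"][70:230,120:330,::-1],(788,600)))
E
```

```text
t 45.05 pos [504.3 271.   56.3] jaw -100.2 tilt [-0.037 -0.05  -0.998] q [ 0.49  0.57  1.79 -0.04  0.84  2.26] w 17.0 F [-1.1  0.9 -0.1]
delta tool [39.1  0.7 -4.8] turn 0.003 or -3.139
```

View pics/side12.png

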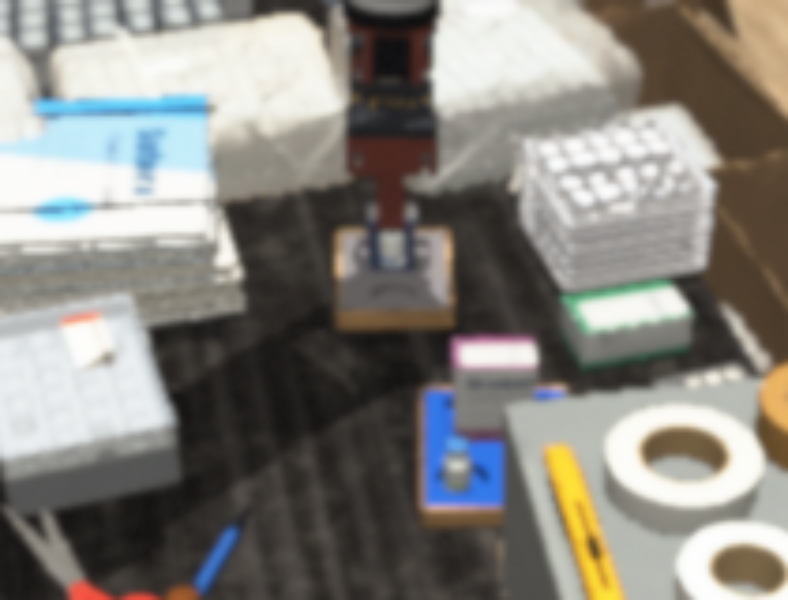

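Emit:
{"api": "send_rows", "payload": {"rows": [[8,1,-3,0],[10,0,-2,0],[10,0,0,0],[5,0,0,0],[0,0,0,0],[0,0,0,0]]}}

```text
t: 45.6
ee_pos: [506.3, 274.4, 21.1]
orientation: [1.287, 1.102, -1.387]
ft_force: [0.3, 1.0, -0.1]
width: 17.0
```

```bash
python3 - <<'E'
from h import *
go(504.4,273.6,16,79.6)
E
```

```text
t 45.6 pos [506.3 274.4  21.1] jaw -100.3 tilt [-0.034 -0.048 -0.998] q [ 0.49  0.62  1.79 -0.04  0.78  2.27] w 17.0 F [ 0.3  1.  -0.1]
delta tool [ 5.2 -1.6  0.8] turn 0.002 or -3.14
```

Emit:
{"api": "send_rows", "payload": {"rows": [[4,-1,0,0],[2,0,0,0],[0,0,0,0]]}}

```text
t: 45.85
ee_pos: [505.5, 274.4, 15.5]
orientation: [1.288, 1.102, -1.386]
ft_force: [0.2, -0.6, 2.2]
width: 17.2
```

Emit:
{"api": "send_rows", "payload": {"rows": [[0,0,0,0],[0,0,0,0],[0,0,0,0],[0,0,0,0]], "fingers": 0.32}}

```text
t: 46.18
ee_pos: [505.8, 274.7, 15.9]
orientation: [1.289, 1.102, -1.385]
ft_force: [-0.1, 0.6, 0.1]
width: 28.1
```

Emit:
{"api": "send_rows", "payload": {"rows": [[-6,0,0,0],[-10,0,0,0],[-14,0,0,0],[-16,0,0,0],[-18,0,0,0],[-18,0,0,0],[-18,0,0,0],[-18,0,0,0],[-18,0,0,0],[0,0,0,0]]}}

```text
t: 47.02
ee_pos: [510.2, 281.7, 164.3]
orientation: [1.29, 1.102, -1.384]
ft_force: [0.4, -0.5, -0.5]
width: 27.7
```

Emit:
{"api": "send_rows", "payload": {"rows": [[0,0,30,0],[0,0,34,0],[0,0,34,0],[0,0,34,0],[0,0,34,0],[0,0,34,0],[0,0,34,0],[0,0,34,0],[0,0,34,0],[0,0,34,0]]}}

```text
t: 47.85
ee_pos: [448.1, -55.0, 182.0]
orientation: [1.289, 1.107, -1.369]
ft_force: [-0.1, -0.5, 0.6]
width: 28.0
```

Emit:
{"api": "send_rows", "payload": {"rows": [[0,0,34,0],[0,0,34,0],[0,0,34,0],[0,0,30,0],[0,0,0,0],[0,0,0,0],[0,0,0,0],[0,0,0,0]]}}

```text
t: 48.52
ee_pos: [420.2, -195.6, 188.0]
orientation: [1.294, 1.102, -1.374]
ft_force: [-0.1, 1.1, 1.2]
width: 28.0
```

```bash
python3 - <<'E'
from h import *
from workcell import ctrl
print({k:np.round(v,2) for k,v in ctrl.get_obs().items()})
for n in("side","top"):
    d=ctrl.get_image(n);W=cloud(d)
    y0,x0=(110,80) if n=="top" else (90,120)
    cv2.imwrite(f"pics/{n}13.png",cv2.resize(d["img"][y0:y0+160,x0:x0+210,::-1],(788,600)))
    for nm,c,r,h in(("purple",(548,96),38,60),("red",(560,27),18,32),("blue",(509,37),18,32),("navy",(515,332),30,45),("white",(504,273),18,32),("green",(674,188),60,28)):
        s=(np.hypot(W[...,0]-c[0],W[...,1]-c[1])<r)&(W[...,2]>h)&(W[...,2]<h+25);P=W[s]
        if len(P)>4:
            R=cv2.minAreaRect(P[:,:2].astype(np.float32)); print(n,nm,len(P),"top z",P[:,2].mean().round(1),np.round(R[0],1),np.round(R[1],1),round(R[2],1))
E
```

```text
{'t': np.float64(48.52), 'qpos': array([-0.43,  0.2 ,  1.98, -0.06,  0.97,  1.36]), 'qvel': array([ 0.01, -0.  ,  0.01,  0.  , -0.  ,  0.01]), 'joint_torque': array([-6.900e-01, -3.773e+01, -2.479e+01, -1.700e-01, -5.000e-02,
       -2.000e-02]), 'ee_pos': array([ 420.23, -195.58,  188.  ]), 'orientation': array([ 1.29,  1.1 , -1.37]), 'ft_force': array([-0.14,  1.1 ,  1.17]), 'moment': array([ 0.04, -0.  ,  0.  ]), 'width': np.float64(27.99)}
side purple 249 top z 73.4 [547.8  96.4] [40.4 53.9] 77.7
side blue 22 top z 38.0 [507.4  35.8] [16.1 10.3] 14.1
side green 395 top z 36.5 [675.6 187.4] [92.6 60.4] 3.4
top purple 367 top z 75.7 [545.1  96.8] [36.6 58.2] 79.7
top red 38 top z 43.4 [559.2  24.9] [15.3 15.2] 52.2
top blue 37 top z 43.2 [504.8  39.2] [16.7 14.4] 47.8
top navy 238 top z 57.3 [513.4 332.4] [33.1 40.8] 80.3
top white 40 top z 42.4 [503.5 273.6] [13.7 14. ] 9.5
top green 712 top z 37.1 [674.7 187.8] [91.7 52.9] 4.5
```

View pics/side13.png

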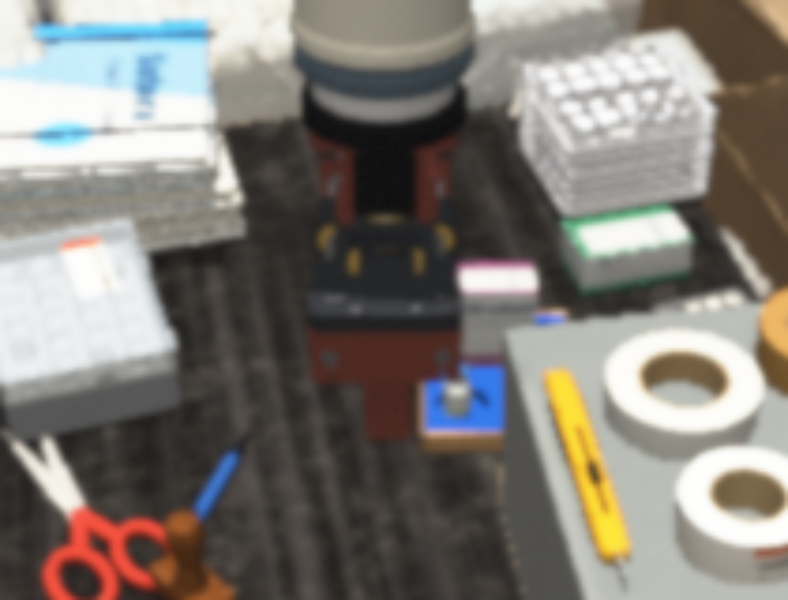

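View pics/top13.png

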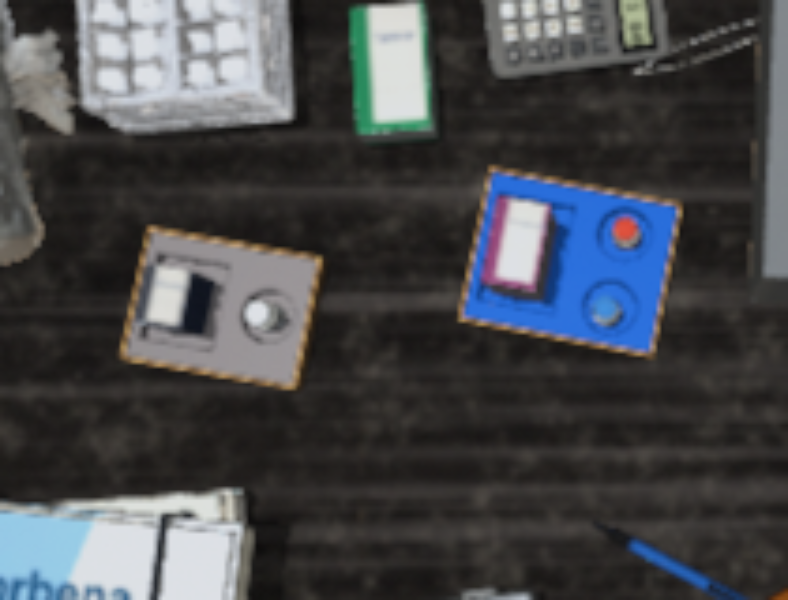

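The top view shows all five parts inside their pockets: purple (518,240), red (625,230), blue (607,310), navy (180,298) and white (263,312). Their tops measure 4-6 mm higher than on the table, which fits pocket floors 5 mm up, and the green carton hasn't moved. I hand in.

```bash
python3 - <<'E'
from workcell import ctrl
print(ctrl.close_job())
E
```

```text
the job is handed in; nothing more can be done
None
```

Both kits are made up, and I handed the job in at about 48.6 s of the 141 s allowed.

- **Blue kit:** holds the purple carton, the red vial in the far round pocket and the blue vial in the near one.
- **Grey kit:** holds the navy carton and the white vial.

**Last checks:**
- In the final top view all five parts stand upright inside their pockets. Their tops are 4–6 mm higher than they were on the table, which fits pocket floors 5 mm up.
- The green carton is within 1 mm of where it started.
- The gripper was empty, about 190 mm up and clear of everything.

**What did not go cleanly:**
- The first grasp of the red vial was too high and slipped off its cap. The vial stayed standing, and a lower grasp held.
- Setting down the purple carton gave a brief wrist force of about 44 N. That is under the 120 N wrist limit; the carton was pressing on the pocket floor, not the gripper's body.
- The tool picked up about 2–3.5° of tilt during the moves, which I could not correct. The parts still came to rest flat.
- The final side view hid the red vial, the navy carton and the white vial, so their last check rests on the top view alone.
- I did not look at the black look-alike again at the end. It was never approached for a grasp.

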